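# Box the cake samples and hold the stamp on the ticket

## Task

Tip the three cake pieces off the sample tray into the open white box without touching the pieces with the gripper, and set the empty tray back down flat on the counter. Then take the wooden hand stamp and press it upright, centred and square inside the red frame on the ticket rest, lightly, so that the sprung plate sinks about 6 mm, half of its travel, and never reaches its stop. Finish while still holding the stamp pressed there, and leave the tea tin, the butter bars and the labels alone.

Things in the scene. Friction and masses are not known exactly. Their poses are not given: they have to be found in the camera images.
- sample_tray: loose aluminium tray 104 (x) x 112 (y) mm, 0.16 kg, floor 4 mm; walls 22 mm high at its sides (y) and back (+x), front edge (-x) open. At the back an upright wooden grip plate, 10 mm thick (x), 50 mm wide (y), top at 80 mm, at x = +46 mm: pinch it across its thickness and tip the front down; smooth: pieces start to slide at about 15 to 20 degrees, 35 clears the tray. Origin: centre of underside
- tray_grip (a point): point in the grip plate of the sample tray, on its mid-thickness and mid-width, 62 mm above the tray's underside and 18 mm below the plate's top; axes as the tray's
- piece_a: loose yellow wedge of ring cake, about 34 x 31 x 19 mm, 22 g, starts on the tray; origin: centre of its underside
- piece_b: loose yellow wedge of ring cake, about 35 x 35 x 19 mm, 22 g, starts on the tray; origin: centre of its underside
- piece_c: loose dark brown wedge of ring cake, about 31 x 33 x 19 mm, 22 g, starts on the tray; origin: centre of its underside
- cake_box: open white card box, stuck down, 130 (x) x 160 (y) x 55 mm high outside, walls and floor 4 mm; origin: centre of the underside. Behind it (+x), from x = 0.62 m and for y below 0.1 m, stands a solid cabinet with a shelf and flower pots, 0.38 m high
- ticket_rest: fixed ticket rest: wooden base 74 (x) x 90 (y) x 12 mm with a sprung dark steel plate of 68 x 84 mm over it that carries a white ticket with a red frame; the plate's top is 33 mm above the counter. Origin: centre of the base's underside
- stamp_mark (a point): centre of the red frame on the plate's top (33 mm above the counter at rest; it sinks with the plate); the frame's inside is 31.5 mm along its x and 39.5 mm along its y, parallel to the plate's edges
- rest_plate (a joint): how far the sprung plate is pressed down, m: 0 at rest, 0.012 at its stop; begins to sink at about 1 to 1.5 N, then 0.6 N per mm (about 5 N at 6 mm)
- date_stamp: loose wooden hand stamp standing upright, 62 mm high, 40 g: rectangular foot 26 (x) x 34 (y) mm, 14 mm high, over it a turned round handle up to 26 mm thick, to be gripped from above at about 45 mm height; a half turn of the stamp makes no difference. Origin: centre of the underside (the stamping face), z up the handle
- tea_tin: bystander: loose round tin, 58 mm across, 72 mm high; origin: centre of its underside
- butter_bar_0: bystander: loose film-wrapped bar, 57 x 101 x 25 mm; origin: centre of its underside
- butter_bar_1: bystander: loose film-wrapped bar, 57 x 101 x 25 mm; origin: centre of its underside
- label_stack: bystander: loose stack of small white labels, 31 x 45 x 10 mm; origin: centre of its underside

How it is judged:
By the outcome, as a careful person would: the job done as asked, in the order asked, and still so for the second after the job is handed in, while the arm keeps its last pose, push and grip.
It also fails if it takes over 64 s, if anything falls off the work surface, if the arm or the gripper's body presses on something with over 40 N, if the wrist force passes 120 N, or if a joint passes its speed limit or range.

## Robot

A 7-joint arm with a two-finger parallel gripper is mounted at the origin on a cart in front of the work surface, level with it; the furniture and walls round the work are solid. World frame = base frame: x ahead of the robot, y to its left, z up, the work surface at z = 0. Lengths are in m, angles in rad, forces in N, time in s.
With the tool pointing down it reaches from about 0.4 to 0.85 m from the base axis. Payload 4.5 kg.
Tool frame: the origin (TCP) lies on the mounting face of the last link; the fingertips stand 166 mm ahead of it and the grasp point (between the pads) lies 147 mm ahead of it; y points along the fingers, z is the direction in which the jaws open and shut, and the axes are right-handed (so a half turn about y gives the same grasp; the last joint's range is limited). The gripper opens to 88 mm and grips with 3 to 60 N. Pads are 18 mm wide; open, the fingers measure 123 mm over their backs; the gripper's body (75 mm by 187 mm) begins 45 mm behind the grasp point.
Start: joints at [1.294, 0.689, -0.195, 1.565, 0.157, 0.902, -0.215], TCP at [0.191, -0.595, 0.405] pointing down, gripper open.
Joint ranges: [-3.01, 3.01], [-0.46, 2.08], [-1.47, 1.51], [0.13, 2.56], [-1, 4.14], [0.04, 2.09], [-2.66, 2.66]. Speed limits (rad/s): [2.57, 2.57, 3.14, 3.14, 3.14, 3.14, 3.14].

## Interface

Orientations are given as a unit quaternion [x, y, z, w].
In Python, from plant import r gives the robot as it stands.
- The arm moves only by the tool arm_command, never from a script. Its argument "deltas" is a list of rows, each an object of numbers: "dx", "dy", "dz": the shift along the tool's x, y, z each as a share of 1000 mm, from -1 to 1; "wx", "wy", "wz": the turn, a rotation vector about the tool's x, y, z each as a share of 45 degrees, from -1 to 1. In form: [{"dx": .., "dy": .., "dz": .., "wx": .., "wy": .., "wz": ..}, ...]. A call has exactly 5 rows; each row is the pose to reach, as a shift and turn from the pose commanded when the call began, along the tool's axes at that moment; what a row does not reach only later rows make up. A row lasts 1/10 s, in which the tool goes at most 50 mm and 8.59 degrees, less where a joint would pass 70% of its speed; a pose out of reach is approached as far as the arm can. A call with a number of a shift or a turn outside -1 to 1 is refused whole. A call with a gripper value outside its range is refused whole. "claw" is the opening, from -1 (shut) to 1 (fully open), set as the call begins (left out, the last holds). The fingers move at their own pace and stop on an object; "grip_force" is the grip in N (left out, the last holds). Time passes only in rows, so rows that repeat a pose let the fingers close, or fill a call up. It gives the time, the measured TCP pose, the force and the opening at its end, in the units of the state.
- r.get_state(): the state, without advancing time (a new reading comes with each control period).
- r.snapshot(name): name is "scene" or "top" or "wrist"; returns the picture (400x640x3 uint8, red, green, blue); there is no depth.
- r.get_calibration(name): a dict with "vertical_fov" (degrees; the focal length in pixels is half the picture's height over the tangent of half this angle, whatever the lens; pixels are square), "cx", "cy" (the principal point, pixels), "R" (3x3) and "t" (3): a world point X has camera coordinates R X + t. Camera axes: x right, y down, z forward; pixel columns grow to the right and rows downward; lengths in m; the calibration is good to about 2 mm. A picture is of the moment at which its call begins: read the wrist's pose just before it. get_calibration takes no time and is no camera call; for the wrist camera it gives the pose at the moment of the call.
- r.finish_job(): hands the job in, once; it reports no verdict.
The state is a dict: "clock": time; "q": joint angles; "qd": joint speeds; "joint_torque": joint torques, N m; "tool_pos": TCP position; "eef_rot": TCP orientation; "contact_force": force on the tool from outside, world axes, zero at the start; "moment": the same for the moment, N m; "opening": opening from 0.0 (shut) to 1.0 (fully open).
Only numpy, scipy, OpenCV 4.12 (cv2) and the standard library are available. Lean on these libraries where they do the work, as an engineer would, in place of code of your own. Each camera call takes 0.05 s, during which the arm holds its last target.

## Working session

There is one attempt and no reset: what is moved stays moved. The work goes in short steps, Python scripts to look and compute and a tool call to move; the robot and the scene stay as the last step left them, time stands still between calls to the robot, and variables do not carry over. Pictures are saved under pics/ and viewed, and the job is handed in when it is done.

Besides the shell and the picture viewer there is one more tool, called after "Emit:" as name(argument=value, ...) on one line, values as JSON. arm_command: Moves the arm, as the interface text tells. Shift numbers are shares of 1000 mm and turn numbers shares of 45 degrees, none past 1 either way. Its arguments: {"type":"object","properties":{"deltas":{"type":"array","items":{"type":"object","properties":{"dx":{"type":"number","minimum":-1,"maximum":1},"dy":{"type":"number","minimum":-1,"maximum":1},"dz":{"type":"number","minimum":-1,"maximum":1},"wx":{"type":"number","minimum":-1,"maximum":1},"wy":{"type":"number","minimum":-1,"maximum":1},"wz":{"type":"number","minimum":-1,"maximum":1}}}},"claw":{"type":"number"},"grip_force":{"type":"number"}},"required":["deltas"]}

```bash
ls; mkdir -p pics; cat > h.py <<'E'
import numpy as np, cv2
from plant import r
from scipy.spatial.transform import Rotation as R
def snap(n,f):
    im=np.array(r.snapshot(n)); cv2.imwrite('pics/'+f,im[:,:,::-1]); return im
def ray(n,u,v,z,c=None):
    c=c or r.get_calibration(n); f=200/np.tan(np.radians(c['vertical_fov'])/2)
    Rm=np.array(c['R']);t=np.array(c['t'])
    d=Rm.T@np.array([(u-c['cx'])/f,(v-c['cy'])/f,1]);o=-Rm.T@t
    return o+d*(z-o[2])/d[2]
def proj(n,X,c=None):
    c=c or r.get_calibration(n); f=200/np.tan(np.radians(c['vertical_fov'])/2)
    p=np.array(c['R'])@np.array(X)+np.array(c['t']); return f*p[:2]/p[2]+[c['cx'],c['cy']]
E
python3 - <<'E'
from h import *
s=r.get_state();print(s)
for n in('scene','top','wrist'):
    snap(n,n+'0.png');c=r.get_calibration(n);print(n,c)
E
```

```text
pics
{'clock': 0.0, 'q': array([ 1.29380511,  0.68997947, -0.19449619,  1.5663744 ,  0.15730057,
        0.90251549, -0.21509206]), 'qd': array([ 0.00022692, -0.00042155,  0.00074834,  0.00029608,  0.00062688,
        0.00058629,  0.00109189]), 'joint_torque': array([-3.31407955e-04, -5.27550924e+01, -1.26702514e+00, -1.53427023e+01,
       -5.26643603e-02,  6.56121192e-03,  1.48460817e-04]), 'tool_pos': array([ 0.19099252, -0.59474146,  0.40390403]), 'eef_rot': array([-0.1096247 ,  0.69922972, -0.69793343,  0.10931216]), 'contact_force': array([ 0.3560036 ,  0.19924809, -0.27186041]), 'moment': array([ 0.0083714 , -0.01154798,  0.03827505]), 'opening': 1.0010345572813861}
scene {'vertical_fov': 56.07795217170758, 'cx': 315.83908924640184, 'cy': 198.4125221490943, 'R': array([[-0.65652685, -0.75409788,  0.01757487],
       [-0.34698206,  0.28123482, -0.89471248],
       [ 0.66975812, -0.59350094, -0.44629665]]), 't': array([0.33813717, 0.22109406, 0.65464884])}
top {'vertical_fov': 56.6903021826748, 'cx': 314.6185891411864, 'cy': 200.68435453434688, 'R': array([[ 7.36373449e-02, -9.97285085e-01,  2.16501975e-05],
       [-9.55029435e-01, -7.05235326e-02, -2.88002100e-01],
       [ 2.87221725e-01,  2.11870334e-02, -9.57629777e-01]]), 't': array([-0.0435472 ,  0.50333396,  1.00417922])}
wrist {'vertical_fov': 63.632183558426085, 'cx': 321.73775863917075, 'cy': 195.7712272662668, 'R': array([[ 3.06387838e-01, -9.51906529e-01, -6.72563293e-04],
       [-9.02008393e-01, -2.90552854e-01,  3.19311601e-01],
       [-3.04150213e-01, -9.72265332e-02, -9.47649539e-01]]), 't': array([-0.62398646, -0.0442566 ,  0.39098382])}
```

View pics/scene0.png

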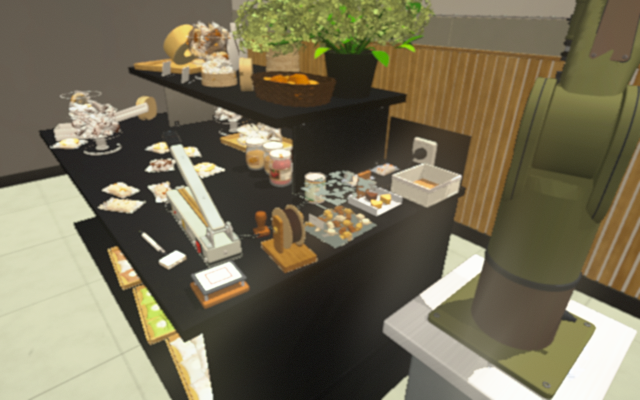

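View pics/top0.png

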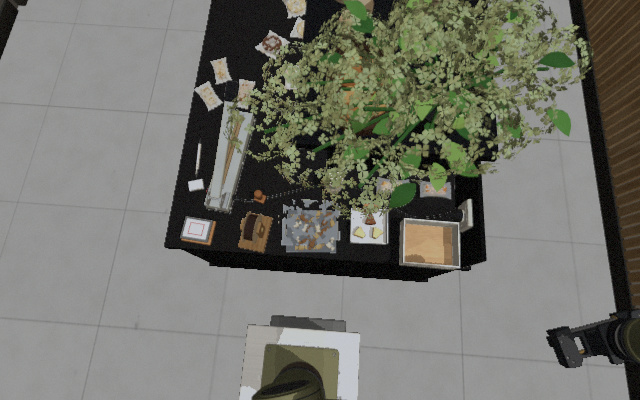

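View pics/wrist0.png

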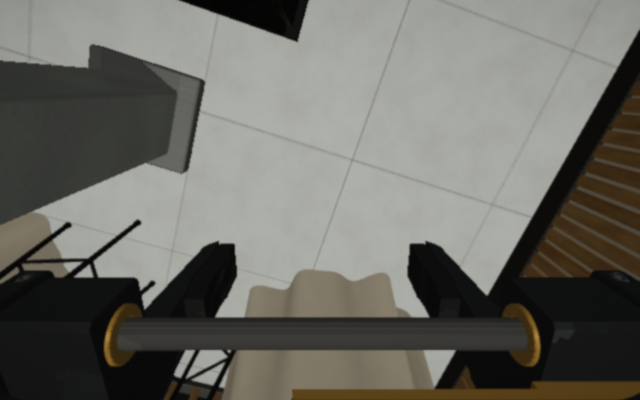

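The top view shows the tray near (368,228), the box near (430,243), the ticket rest near (197,230) and the stamp near (259,196). I'll zoom in next.

```bash
python3 - <<'E'
from h import *
im=cv2.imread('pics/top0.png')
cv2.imwrite('pics/z1.png',cv2.resize(im[165:275,320:480],None,fx=5,fy=5,interpolation=cv2.INTER_CUBIC))
cv2.imwrite('pics/z2.png',cv2.resize(im[165:275,160:320],None,fx=5,fy=5,interpolation=cv2.INTER_CUBIC))
im=cv2.imread('pics/scene0.png')
cv2.imwrite('pics/z3.png',cv2.resize(im[160:310,140:300],None,fx=4,fy=4,interpolation=cv2.INTER_CUBIC))
cv2.imwrite('pics/z4.png',cv2.resize(im[130:260,280:480],None,fx=4,fy=4,interpolation=cv2.INTER_CUBIC))
for p in [(368,228),(430,245),(197,230),(259,196),(255,230),(313,228)]: print(p,ray('top',*p,0.01))
E
```

```text
(368, 228) [ 0.45030414 -0.17216169  0.01      ]
(430, 245) [ 0.41211816 -0.35818855  0.01      ]
(197, 230) [0.40614573 0.34213922 0.01      ]
(259, 196) [0.52681035 0.16814745 0.01      ]
(255, 230) [0.41903181 0.16763165 0.01      ]
(313, 228) [ 0.438065   -0.00641546  0.01      ]
```

View pics/z1.png

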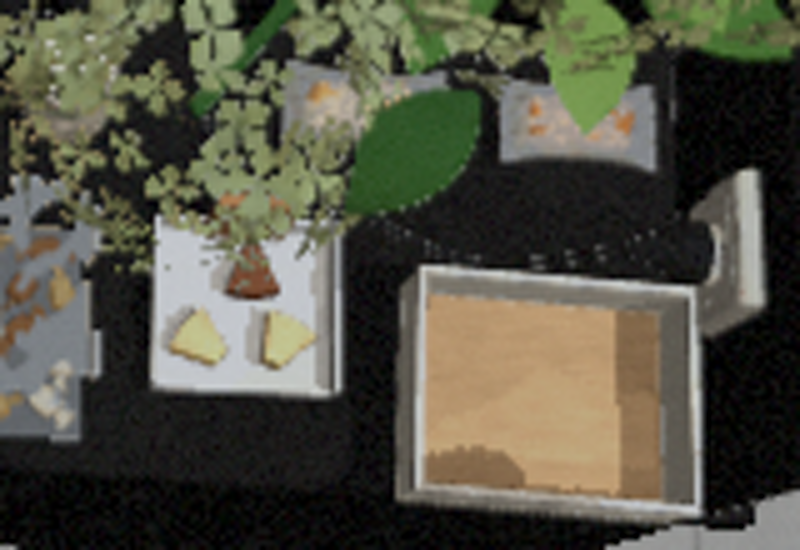

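View pics/z2.png

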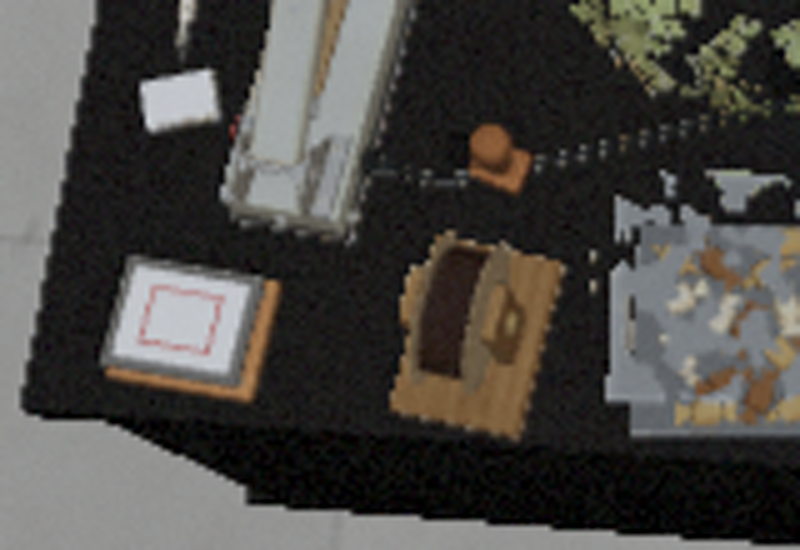

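View pics/z3.png

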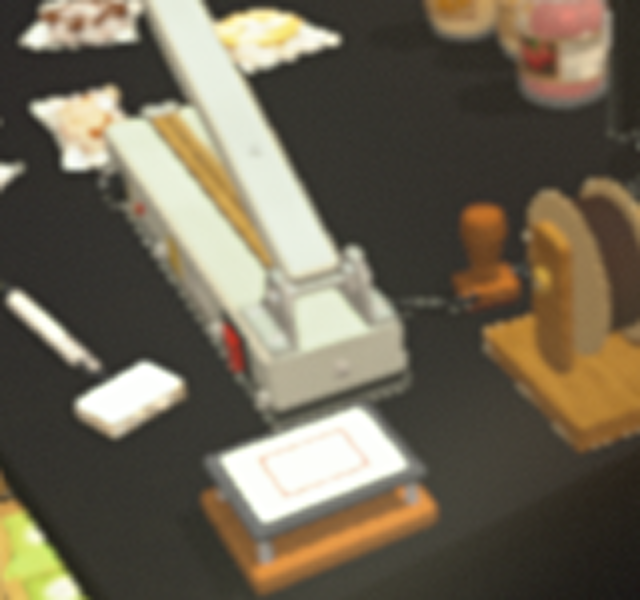

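View pics/z4.png

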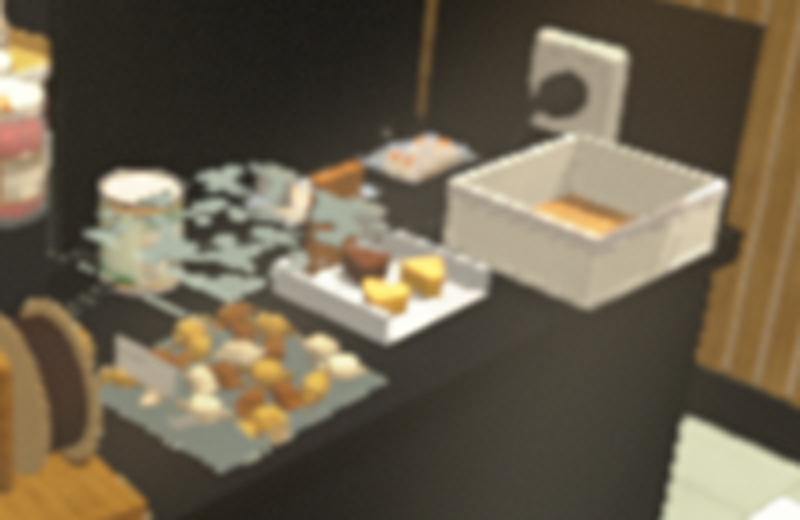

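```bash
python3 - <<'E'
from h import *
s=r.get_state();M=R.from_quat(s['eef_rot']).as_matrix();print(M)
c=r.get_calibration('wrist');Rc=np.array(c['R']);cp=-Rc.T@np.array(c['t'])
print('cam pos',cp,'in tool',M.T@(cp-s['tool_pos'])); print('cam axes in tool (rows)',Rc@M)
for n in('scene','top'):
  c=r.get_calibration(n);print(n,-np.array(c['R']).T@np.array(c['t']))
# tray corners z1 px -> top px ; outer walls top z=.022, front floor .004
z1=lambda u,v:(320+u/5,165+v/5)
z2=lambda u,v:(160+u/5,165+v/5)
for nm,p,z in [('front L',(152,388),.022),('front R',(340,393),.022),('backL',(157,217),.022),('floor front L',(155,390),0.004),
 ('box FL',(402,497),.055),('box FR',(700,512),.055),('box BL',(424,267),.055),('box BR',(695,288),.055),('grip',(250,198),.08)]:
  print(nm,ray('top',*z1(*p),z))
for nm,p,z in [('m1',(146,287),.033),('m2',(224,296),.033),('m3',(212,355),.033),('m4',(139,343),.033),('stamp top',(491,148),.06),('f1',(475,178),.014),('f2',(516,190),.014),('f3',(530,160),.014)]:
  print(nm,ray('top',*z2(*p),z))
E
```

```text
[[-9.52067134e-01 -5.29498579e-04  3.05888693e-01]
 [-3.05889130e-01  1.27913613e-03 -9.52066281e-01]
 [ 1.12844465e-04 -9.99999042e-01 -1.37979133e-03]]
cam pos [ 0.27017985 -0.56882166  0.38422762] in tool [-0.08330425  0.01987123 -0.00052891]
cam axes in tool (rows) [[-5.24006026e-04 -7.07287307e-04  9.99999613e-01]
 [ 9.47685538e-01 -3.19205339e-01  2.70823152e-04]
 [ 3.19205024e-01  9.47685312e-01  8.37551473e-04]]
scene [-0.13974457  0.58134387  0.48404048]
top [ 0.19548336 -0.02920766  1.1065941 ]
front L [ 0.39960409 -0.12016226  0.022     ]
front R [ 0.40479897 -0.23099923  0.022     ]
backL [ 0.50461483 -0.11837526  0.022     ]
floor front L [ 0.40191225 -0.1235241   0.004     ]
box FL [ 0.34179906 -0.26068076  0.055     ]
box FR [ 0.34574324 -0.42775847  0.055     ]
box BL [ 0.4764083 -0.2725364  0.055    ]
box BR [ 0.47541066 -0.42989244  0.055     ]
grip [ 0.50339158 -0.16656116  0.08      ]
m1 [0.42283822 0.36126098 0.033     ]
m2 [0.42082039 0.31416077 0.033     ]
m3 [0.38507543 0.31555528 0.033     ]
m4 [0.38901907 0.35959148 0.033     ]
stamp top [0.51585061 0.16201992 0.06      ]
f1 [0.5099427 0.1779725 0.014    ]
f2 [0.50414606 0.15193075 0.014     ]
f3 [0.52397653 0.14550194 0.014     ]
```

```bash
cat >> h.py <<'E'
def plan(pos,Mt,n,s=None,ref=None):
    """rows toward target pose, from commanded pose ref=(p,M)"""
    s=r.get_state(); p0,M0=(s['tool_pos'],R.from_quat(s['eef_rot']).as_matrix()) if ref is None else ref
    d=M0.T@(np.array(pos)-p0); w=np.degrees(R.from_matrix(M0.T@Mt).as_rotvec())/45
    print('full d',d.round(4),'w',w.round(4),'dist',np.linalg.norm(d).round(3),'deg',(np.linalg.norm(w)*45).round(1),'clock',s['clock'])
def tool(yaw,tilt=0):
    # yaw: angle of tool z in world xy (rad) with tool y down; tilt about world -y afterwards
    z=np.array([np.cos(yaw),np.sin(yaw),0]);y=np.array([0,0,-1.]);x=np.cross(y,z)
    return R.from_rotvec([0,-tilt,0]).as_matrix()@np.c_[x,y,z]
E
python3 - <<'E'
from h import *
print(ray('scene',405,97,.38),ray('scene',130,70,.38))
plan([.48,-.16,.36],tool(0),1)
E
```

```text
[0.17552681 0.14106642 0.38      ] [0.63739112 0.36042253 0.38      ]
full d [-0.4081  0.0445 -0.3255] w [ 1.6000e-03 -1.6042e+00 -1.0000e-03] dist 0.524 deg 72.2 clock 0.15
```

Emit:
arm_command(deltas=[{"dx":-0.03,"dy":0,"dz":-0.025,"wy":-0.15},{"dx":-0.065,"dy":0.01,"dz":-0.05,"wy":-0.33},{"dx":-0.1,"dy":0.015,"dz":-0.08,"wy":-0.5},{"dx":-0.135,"dy":0.02,"dz":-0.11,"wy":-0.67},{"dx":-0.17,"dy":0.02,"dz":-0.14,"wy":-0.84}], claw=1)

```text
invalid input at $.deltas[0]: expected keys dx, dy, dz, wx, wy, wz
```

```bash
python3 - <<'E'
from h import *
s=r.get_state();print(s['q'],s['tool_pos'])
plan([.48,-.16,.36],tool(0),1)
E
```

```text
[ 1.29379694  0.68978154 -0.19451812  1.56607694  0.15730491  0.90250776
 -0.21508505] [ 0.19104092 -0.59483251  0.4041075 ]
full d [-0.4081  0.0445 -0.3255] w [ 1.6000e-03 -1.6042e+00 -1.0000e-03] dist 0.524 deg 72.2 clock 0.15
```

Emit:
arm_command(deltas=[{"dx":-0.03,"dy":0,"dz":-0.025,"wx":0,"wy":-0.15,"wz":0},{"dx":-0.065,"dy":0.01,"dz":-0.05,"wx":0,"wy":-0.33,"wz":0},{"dx":-0.1,"dy":0.015,"dz":-0.08,"wx":0,"wy":-0.5,"wz":0},{"dx":-0.135,"dy":0.02,"dz":-0.11,"wx":0,"wy":-0.67,"wz":0},{"dx":-0.17,"dy":0.02,"dz":-0.14,"wx":0,"wy":-0.84,"wz":0}], claw=1)

```text
clock: 0.65
tool_pos: [0.3106, -0.408, 0.3841]
eef_rot: [-0.332, 0.625, -0.624, 0.331]
contact_force: [2.0, 0.3, 0.5]
opening: 0.997
```

```bash
python3 - <<'E'
from h import *
s=r.get_state();print(s['q'],s['tool_pos'])
plan([.48,-.16,.36],tool(0),1)
E
```

```text
[ 1.05708863  0.58875769 -0.36023847  1.91775798  0.31192013  0.69074607
 -0.08535023] [ 0.31059439 -0.40801664  0.38410303]
full d [-0.3003  0.0242  0.0013] w [ 0.0013 -0.7576 -0.001 ] dist 0.301 deg 34.1 clock 0.65
```

Emit:
arm_command(deltas=[{"dx":-0.05,"dy":0.005,"dz":0,"wx":0,"wy":-0.15,"wz":0},{"dx":-0.1,"dy":0.01,"dz":0,"wx":0,"wy":-0.3,"wz":0},{"dx":-0.15,"dy":0.015,"dz":0,"wx":0,"wy":-0.45,"wz":0},{"dx":-0.2,"dy":0.02,"dz":0,"wx":0,"wy":-0.6,"wz":0},{"dx":-0.24,"dy":0.024,"dz":0,"wx":0,"wy":-0.75,"wz":0}])

```text
clock: 1.15
tool_pos: [0.447, -0.2091, 0.3606]
eef_rot: [0.499, -0.501, 0.501, -0.499]
contact_force: [-0.3, -0.8, 0.5]
opening: 0.999
```

```bash
python3 - <<'E'
from h import *
s=r.get_state();print(s['q'],s['tool_pos'])
plan([.48,-.16,.36],tool(0),1)
snap('wrist','w1.png');print(r.get_calibration('wrist'))
E
```

```text
[ 0.63889689  0.61892383 -0.46724905  1.99365283  0.45714313  0.6317105
 -0.13318497] [ 0.44704182 -0.20913241  0.36059028]
full d [-0.0493  0.0006  0.0327] w [-0.0008 -0.0056 -0.0007] dist 0.059 deg 0.3 clock 1.15
{'vertical_fov': 63.632183558426085, 'cx': 321.73775863917075, 'cy': 195.7712272662668, 'R': array([[ 0.99992659,  0.00998619,  0.00686195],
       [ 0.00732302, -0.94927427,  0.31436403],
       [ 0.00965317, -0.3142907 , -0.94927771]]), 't': array([-0.45110232, -0.22349694,  0.28233266])}
```

View pics/w1.png

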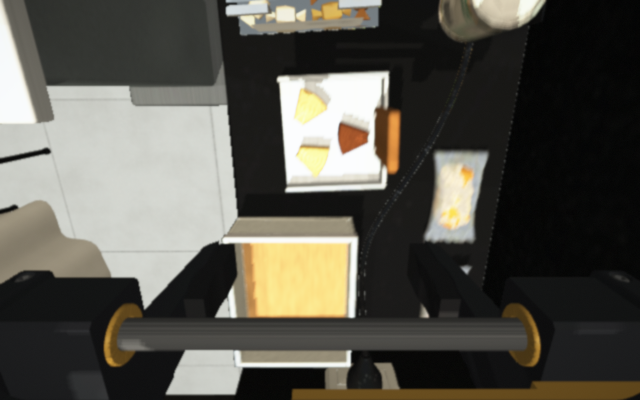

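The wrist view shows the tray (281–390, 72–190) with its grip plate on the right (377–400, 108–173), and the box rim (222–358, 216–366). I'll measure from a settled picture.

```bash
python3 - <<'E'
from h import *
c=r.get_calibration('wrist');im=snap('wrist','w2.png')[:,:,::-1]
print(r.get_state()['tool_pos'],np.abs(np.array(r.get_calibration('wrist')['t'])-c['t']).max())
cv2.imwrite('pics/w2z.png',cv2.resize(im[60:380,210:410],None,fx=2.5,fy=1.8,interpolation=cv2.INTER_CUBIC) if 0 else cv2.resize(im[60:200,260:420],None,fx=5,fy=4.2,interpolation=cv2.INTER_CUBIC))
cv2.imwrite('pics/w2b.png',cv2.resize(im[200:380,210:370],None,fx=3.3,fy=3.3,interpolation=cv2.INTER_CUBIC))
hsv=cv2.cvtColor(im,cv2.COLOR_BGR2HSV)
m=((hsv[...,0]<16)&(hsv[...,1]>120)&(hsv[...,2]>60)).astype(np.uint8)
n,l,st,ce=cv2.connectedComponentsWithStats(m)
for i in range(1,n):
  if st[i,4]>100: print(st[i],ce[i],cv2.minAreaRect(np.argwhere(l==i)[:,::-1].astype(np.float32)))
E
```

```text
[ 0.44916036 -0.20595393  0.36077577] 0.000992916179266723
[301   0  18  14 136] [309.98529412   4.82352941] ((310.7146301269531, 3.631709098815918), (14.7368803024292, 14.597192764282227), 65.224853515625)
[ 369  118   24   67 1237] [380.23282134 150.16168149] ((380.5, 151.0), (66.0, 23.0), 90.0)
[333 133  29  31 594] [344.6010101  147.41245791] ((347.0, 148.0), (28.0, 30.0), 0.0)
```

View pics/w2z.png

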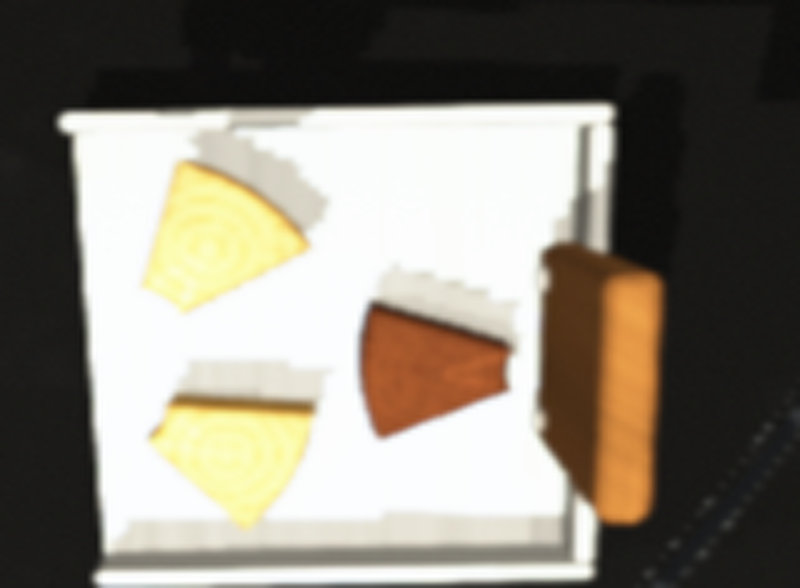

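View pics/w2b.png

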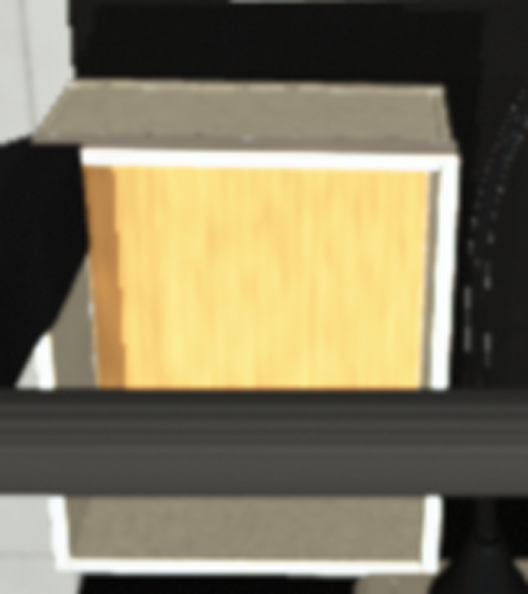

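```bash
python3 - <<'E'
from h import *
c=r.get_calibration('wrist')
a=lambda u,v:(u/5+260,v/4.2+60); b=lambda u,v:(u/3.3+210,v/3.3+200)
for nm,q,z in [('+y+x',a(613,105),.022),('-y+x',a(593,578),.022),('+y-x',a(60,118),.022),('-y-x',a(97,580),.022),
 ('p1',a(605,275),.08),('p2',a(662,275),.08),('p3',a(652,522),.08),('p4',a(598,522),.08),('brown edge',a(510,370),.023),
 ('b+y-x',b(83,150),.055),('b+y+x',b(458,152),.055),('b-y+x',b(437,572),.055),('b-y-x',b(58,570),.055)]:
  print(nm,ray('wrist',*q,z,c).round(4))
print(c['t'])
E
```

```text
+y+x [ 0.5073 -0.1189  0.022 ]
-y+x [ 0.51   -0.2304  0.022 ]
+y-x [ 0.4036 -0.1219  0.022 ]
-y-x [ 0.4062 -0.231   0.022 ]
p1 [ 0.4973 -0.15    0.08  ]
p2 [ 0.5064 -0.15    0.08  ]
p3 [ 0.5082 -0.1988  0.08  ]
p4 [ 0.499  -0.1988  0.08  ]
brown edge [ 0.4903 -0.1782  0.023 ]
b+y-x [ 0.3651 -0.269   0.055 ]
b+y+x [ 0.4771 -0.2697  0.055 ]
b-y+x [ 0.4745 -0.432   0.055 ]
b-y-x [ 0.3431 -0.4308  0.055 ]
[-0.4501094  -0.22385718  0.28292349]
```

```bash
python3 - <<'E'
from h import *
plan([.5028,-.1745,.209],tool(.023),1)
E
```

```text
full d [-0.0307  0.1521  0.0531] w [-0.0049 -0.0273 -0.0052] dist 0.164 deg 1.3 clock 1.25
```

Emit:
arm_command(deltas=[{"dx":-0.015,"dy":0.02,"dz":0.025,"wx":0,"wy":-0.01,"wz":0},{"dx":-0.0307,"dy":0.04,"dz":0.053,"wx":-0.005,"wy":-0.027,"wz":-0.005},{"dx":-0.0307,"dy":0.07,"dz":0.053,"wx":-0.005,"wy":-0.027,"wz":-0.005},{"dx":-0.0307,"dy":0.09,"dz":0.053,"wx":-0.005,"wy":-0.027,"wz":-0.005},{"dx":-0.0307,"dy":0.1,"dz":0.053,"wx":-0.005,"wy":-0.027,"wz":-0.005}])

```text
clock: 1.75
tool_pos: [0.4983, -0.1821, 0.2589]
eef_rot: [0.505, -0.499, 0.497, -0.5]
contact_force: [0.3, -0.1, 0.7]
opening: 1.0
```

```bash
python3 - <<'E'
from h import *
plan([.5028,-.1745,.209],tool(.023),1)
s=r.get_state();print(s['tool_pos'],s['q'])
c=r.get_calibration('wrist');im=snap('wrist','w3.png')
print(s['contact_force'])
E
```

```text
full d [-0.0077  0.0498  0.0049] w [ 0.0092 -0.0176  0.0048] dist 0.051 deg 0.9 clock 1.75
[ 0.49833206 -0.18205676  0.25891182] [ 0.46375067  0.81350294 -0.33717826  1.9588423   0.57208653  0.47095826
 -0.28583581]
[ 0.31218907 -0.06744586  0.71976743]
```

View pics/w3.png

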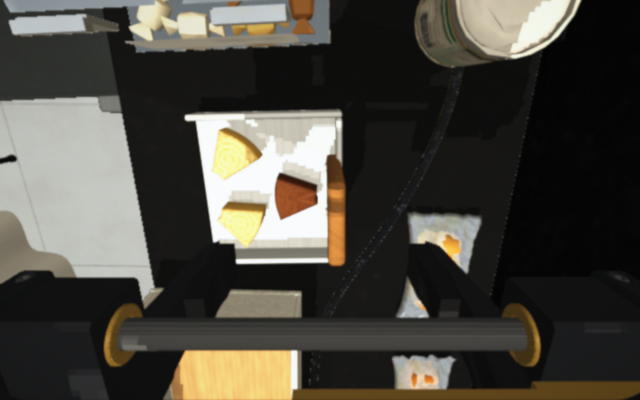

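```bash
python3 - <<'E'
from h import *
s=r.get_state();print(s['tool_pos'],s['qd'].round(3))
plan([.5028,-.1745,.209],tool(.023),1)
E
```

```text
[ 0.49815101 -0.18203744  0.25841565] [ 0.018 -0.04  -0.027 -0.008 -0.027  0.049  0.025]
full d [-0.0077  0.0494  0.0051] w [ 0.0101 -0.0177  0.0044] dist 0.05 deg 0.9 clock 1.8
```

Emit:
arm_command(deltas=[{"dx":-0.006,"dy":0.002,"dz":0.004,"wx":0.01,"wy":-0.018,"wz":0.004},{"dx":-0.0077,"dy":0.015,"dz":0.005,"wx":0.01,"wy":-0.018,"wz":0.004},{"dx":-0.0077,"dy":0.032,"dz":0.005,"wx":0.01,"wy":-0.018,"wz":0.004},{"dx":-0.0077,"dy":0.046,"dz":0.005,"wx":0.01,"wy":-0.018,"wz":0.004},{"dx":-0.0077,"dy":0.049,"dz":0.005,"wx":0.01,"wy":-0.018,"wz":0.004}])

```text
clock: 2.3
tool_pos: [0.5037, -0.1738, 0.2108]
eef_rot: [-0.505, 0.493, -0.495, 0.507]
contact_force: [0.6, -0.4, 0.3]
opening: 0.998
```

```bash
python3 - <<'E'
from h import *
s=r.get_state();print(s['tool_pos'],s['contact_force'])
plan([.5028,-.1745,.209],tool(.023),1)
snap('wrist','w4.png')
E
```

```text
[ 0.50368994 -0.17382243  0.21075234] [ 0.57332978 -0.35653911  0.32278133]
full d [ 0.0007  0.0018 -0.0009] w [-0.0037  0.0019  0.0006] dist 0.002 deg 0.2 clock 2.3
```

View pics/w4.png

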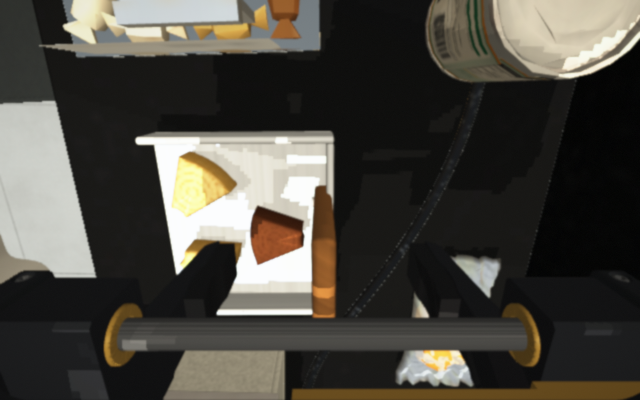

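Emit:
arm_command(deltas=[{"dx":0,"dy":0.001,"dz":0,"wx":0,"wy":0,"wz":0},{"dx":0,"dy":0.001,"dz":0,"wx":0,"wy":0,"wz":0},{"dx":0,"dy":0.001,"dz":0,"wx":0,"wy":0,"wz":0},{"dx":0,"dy":0.001,"dz":0,"wx":0,"wy":0,"wz":0},{"dx":0,"dy":0.001,"dz":0,"wx":0,"wy":0,"wz":0}], claw=-1, grip_force=40)

```text
clock: 2.85
tool_pos: [0.5039, -0.1742, 0.211]
eef_rot: [-0.505, 0.493, -0.495, 0.507]
contact_force: [0.4, 0.1, 0.6]
opening: 0.566
```

```bash
python3 - <<'E'
from h import *
s=r.get_state();print(s['tool_pos'],s['contact_force'],s['opening'])
E
```

```text
[ 0.50390951 -0.17417652  0.2109685 ] [0.36855176 0.14277845 0.61371525] 0.5664610748641921
```

Emit:
arm_command(deltas=[{"dx":0,"dy":0.001,"dz":0,"wx":0,"wy":0,"wz":0},{"dx":0,"dy":0.001,"dz":0,"wx":0,"wy":0,"wz":0},{"dx":0,"dy":0.001,"dz":0,"wx":0,"wy":0,"wz":0},{"dx":0,"dy":0.001,"dz":0,"wx":0,"wy":0,"wz":0},{"dx":0,"dy":0.001,"dz":0,"wx":0,"wy":0,"wz":0}])

```text
clock: 3.35
tool_pos: [0.5039, -0.1741, 0.2097]
eef_rot: [-0.505, 0.493, -0.495, 0.507]
contact_force: [2.4, 0.2, 0.0]
opening: 0.113
```

Emit:
arm_command(deltas=[{"dx":0,"dy":0,"dz":0,"wx":0,"wy":0,"wz":0},{"dx":0,"dy":0,"dz":0,"wx":0,"wy":0,"wz":0},{"dx":0,"dy":0,"dz":0,"wx":0,"wy":0,"wz":0},{"dx":0,"dy":-0.001,"dz":0,"wx":0,"wy":0,"wz":0},{"dx":0,"dy":-0.003,"dz":0,"wx":0,"wy":0,"wz":0}])

```text
clock: 3.85
tool_pos: [0.5036, -0.174, 0.2125]
eef_rot: [-0.505, 0.493, -0.495, 0.507]
contact_force: [-0.3, 0.3, -2.4]
opening: 0.107
```

```bash
python3 - <<'E'
from h import *
s=r.get_state();print(s['tool_pos'],s['contact_force'],s['opening'])
snap('wrist','w5.png')
E
```

```text
[ 0.50361401 -0.17403804  0.21249654] [-0.25253143  0.33673615 -2.4268758 ] 0.10664695682460373
```

View pics/w5.png

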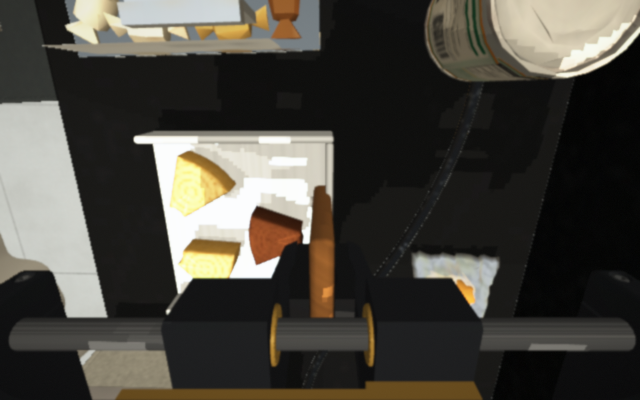

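Emit:
arm_command(deltas=[{"dx":0,"dy":-0.01,"dz":0,"wx":0,"wy":0,"wz":0},{"dx":0,"dy":-0.03,"dz":0,"wx":0,"wy":0,"wz":0},{"dx":0,"dy":-0.06,"dz":0,"wx":0,"wy":0,"wz":0},{"dx":0,"dy":-0.085,"dz":0,"wx":0,"wy":0,"wz":0},{"dx":0.005,"dy":-0.1,"dz":0,"wx":0,"wy":0,"wz":0}])

```text
clock: 4.4
tool_pos: [0.5038, -0.1783, 0.3152]
eef_rot: [-0.505, 0.492, -0.495, 0.508]
contact_force: [-0.4, -0.4, -3.2]
opening: 0.107
```

Emit:
arm_command(deltas=[{"dx":0.01,"dy":-0.005,"dz":0,"wx":0,"wy":0,"wz":0},{"dx":0.025,"dy":-0.005,"dz":-0.003,"wx":0,"wy":0,"wz":0},{"dx":0.045,"dy":-0.005,"dz":-0.008,"wx":0,"wy":0,"wz":0},{"dx":0.07,"dy":-0.005,"dz":-0.015,"wx":0,"wy":0,"wz":0},{"dx":0.1,"dy":-0.005,"dz":-0.02,"wx":0,"wy":0,"wz":0}])

```text
clock: 4.9
tool_pos: [0.4852, -0.2802, 0.3173]
eef_rot: [-0.506, 0.493, -0.494, 0.507]
contact_force: [0.9, 0.1, -1.5]
opening: 0.112
```

Emit:
arm_command(deltas=[{"dx":0.025,"dy":0,"dz":-0.005,"wx":0,"wy":0,"wz":0},{"dx":0.045,"dy":0,"dz":-0.01,"wx":0,"wy":0,"wz":0},{"dx":0.06,"dy":0,"dz":-0.013,"wx":0,"wy":0,"wz":0},{"dx":0.07,"dy":0,"dz":-0.015,"wx":0,"wy":0,"wz":0},{"dx":0.073,"dy":0,"dz":-0.015,"wx":0,"wy":0,"wz":0}])

```text
clock: 5.4
tool_pos: [0.4722, -0.3539, 0.3173]
eef_rot: [-0.505, 0.493, -0.495, 0.506]
contact_force: [0.2, -0.1, -2.0]
opening: 0.109
```

```bash
python3 - <<'E'
from h import *
s=r.get_state();print(s['tool_pos'],s['contact_force'],s['opening'],s['q'])
snap('wrist','w6.png')
g=np.array([.470,-.3515,.165]);M=tool(.023,np.radians(40))
plan(g-.147*M[:,1],M,1); print(g-.147*M[:,1])
E
```

```text
[ 0.47219816 -0.35387717  0.3173436 ] [ 0.21952583 -0.11723685 -1.95336995] 0.10944214919829044 [ 0.83767026  0.79146556 -0.47973993  1.74660658  0.51464788  0.72806981
  0.11141012]
full d [-0.0042  0.0395 -0.0972] w [ 8.838e-01  7.000e-04 -1.980e-02] dist 0.105 deg 39.8 clock 5.45
[ 0.37551022 -0.3515      0.27760853]
```

View pics/w6.png

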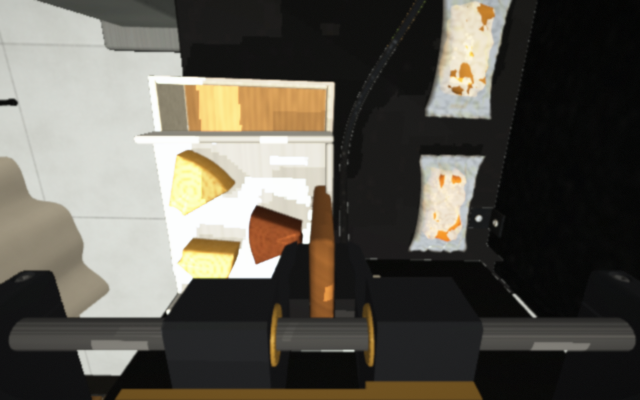

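Emit:
arm_command(deltas=[{"dx":-0.002,"dy":0.002,"dz":-0.013,"wx":0.133,"wy":0,"wz":0},{"dx":-0.004,"dy":0.006,"dz":-0.029,"wx":0.289,"wy":0,"wz":-0.005},{"dx":-0.004,"dy":0.012,"dz":-0.044,"wx":0.444,"wy":0,"wz":-0.01},{"dx":-0.004,"dy":0.02,"dz":-0.061,"wx":0.6,"wy":0,"wz":-0.01},{"dx":-0.004,"dy":0.03,"dz":-0.076,"wx":0.756,"wy":0,"wz":-0.015}])

```text
clock: 5.95
tool_pos: [0.4134, -0.349, 0.293]
eef_rot: [-0.404, 0.388, -0.577, 0.594]
contact_force: [-0.8, 0.8, -4.1]
opening: 0.103
```

```bash
python3 - <<'E'
from h import *
s=r.get_state();print(s['tool_pos'],s['contact_force'],s['opening'],s['q'])
snap('wrist','w7.png')
g=np.array([.478,-.3505,.165]);M=tool(.023,np.radians(42))
plan(g-.147*M[:,1],M,1); print(g-.147*M[:,1])
E
```

```text
[ 0.41337997 -0.34904168  0.29300585] [-0.76073846  0.81551191 -4.07247907] 0.10286492550508888 [ 1.0395521   0.78835948 -0.58104537  2.03954332  1.05704016  0.18455266
 -0.32356347]
full d [ 0.0006  0.0037 -0.0349] w [ 0.4542  0.0082 -0.0252] dist 0.035 deg 20.5 clock 6.0
[ 0.3796378  -0.3505      0.27424229]
```

View pics/w7.png

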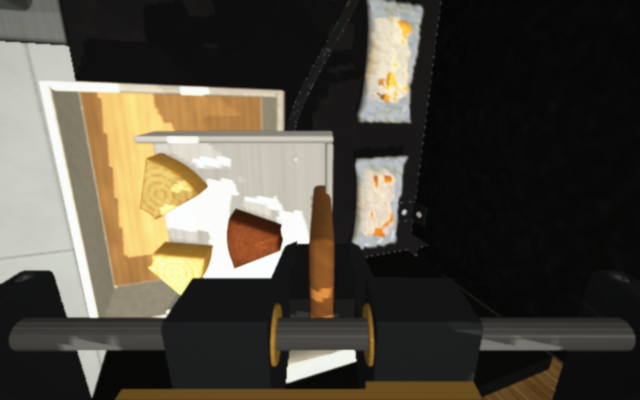

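Emit:
arm_command(deltas=[{"dx":0,"dy":0.001,"dz":-0.009,"wx":0.12,"wy":0,"wz":-0.006},{"dx":0,"dy":0.002,"dz":-0.017,"wx":0.24,"wy":0,"wz":-0.012},{"dx":0,"dy":0.003,"dz":-0.026,"wx":0.35,"wy":0.005,"wz":-0.018},{"dx":0,"dy":0.004,"dz":-0.035,"wx":0.45,"wy":0.008,"wz":-0.025},{"dx":0,"dy":0.004,"dz":-0.035,"wx":0.45,"wy":0.008,"wz":-0.025}])

```text
clock: 6.5
tool_pos: [0.3836, -0.3493, 0.2746]
eef_rot: [-0.324, 0.305, -0.627, 0.639]
contact_force: [-0.0, 1.9, -5.3]
opening: 0.107
```

```bash
python3 - <<'E'
from h import *
s=r.get_state();print(s['tool_pos'],s['contact_force'],s['opening'],s['q'])
snap('wrist','w8.png')
g=np.array([.478,-.3505,.165]);M=tool(.023,np.radians(42))
plan(g-.147*M[:,1],M,1); print(g-.147*M[:,1])
E
```

```text
[ 0.38355531 -0.34925223  0.27463419] [-0.02450781  1.92138034 -5.33538793] 0.10720174779918676 [ 1.38134287  1.01812095 -1.06152234  2.17598848  2.15151059  0.43637897
 -1.21439572]
full d [-0.0004 -0.0022  0.0002] w [ 0.0951  0.0002 -0.0114] dist 0.002 deg 4.3 clock 6.55
[ 0.3796378  -0.3505      0.27424229]
```

View pics/w8.png

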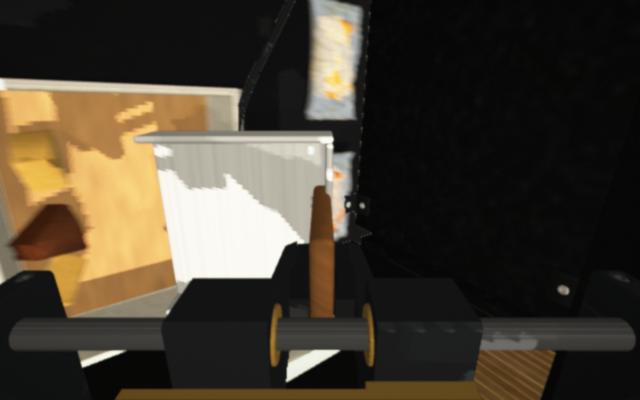

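Picture w8 shows an empty tray, with all three pieces in the box at the lower left. I'll lift, level the tray and take it back to its starting place.

Emit:
arm_command(deltas=[{"dx":0,"dy":-0.016,"dz":0.012,"wx":0,"wy":0,"wz":0},{"dx":0,"dy":-0.035,"dz":0.027,"wx":-0.08,"wy":0,"wz":0},{"dx":0,"dy":-0.05,"dz":0.04,"wx":-0.2,"wy":0,"wz":0},{"dx":0,"dy":-0.055,"dz":0.06,"wx":-0.3,"wy":0,"wz":0},{"dx":0,"dy":-0.055,"dz":0.075,"wx":-0.4,"wy":0,"wz":0}])

```text
clock: 7.05
tool_pos: [0.396, -0.3559, 0.343]
eef_rot: [0.394, -0.363, 0.605, -0.59]
contact_force: [-0.6, -0.3, -1.7]
opening: 0.109
```

```bash
python3 - <<'E'
from h import *
s=r.get_state();print(s['tool_pos'],s['contact_force'],s['opening'],s['q'],s['qd'].round(2))
plan([.50,-.2,.33],tool(.023),1)
E
```

```text
[ 0.39597316 -0.35594693  0.34295389] [-0.63450035 -0.3174544  -1.70184785] 0.10904782960829487 [ 1.23110385  0.75698344 -0.84852414  2.05478716  1.24739671  0.33003857
 -0.49529505] [-0.37 -0.26  0.3  -0.36 -2.18  0.4   1.91]
full d [-0.1558  0.0496  0.0925] w [-0.5616 -0.0081  0.0664] dist 0.188 deg 25.4 clock 7.05
```

Emit:
arm_command(deltas=[{"dx":0,"dy":0.01,"dz":0.02,"wx":-0.12,"wy":0,"wz":0.01},{"dx":-0.02,"dy":0.02,"dz":0.04,"wx":-0.24,"wy":0,"wz":0.03},{"dx":-0.05,"dy":0.03,"dz":0.06,"wx":-0.36,"wy":-0.005,"wz":0.045},{"dx":-0.08,"dy":0.04,"dz":0.08,"wx":-0.48,"wy":-0.008,"wz":0.06},{"dx":-0.12,"dy":0.048,"dz":0.092,"wx":-0.56,"wy":-0.008,"wz":0.066}])

```text
clock: 7.55
tool_pos: [0.5008, -0.234, 0.333]
eef_rot: [-0.504, 0.494, -0.494, 0.507]
contact_force: [1.2, 0.6, -2.7]
opening: 0.11
```

```bash
python3 - <<'E'
from h import *
s=r.get_state();print(s['tool_pos'],s['contact_force'],s['opening'],s['q'],s['qd'].round(2))
plan([.503,-.1745,.225],tool(.023),1)
E
```

```text
[ 0.50078651 -0.23398029  0.33302946] [ 1.24747812  0.60017134 -2.72486005] 0.10966961055634089 [ 0.85644136  0.83853894 -0.89718644  1.83631068  0.83624182  0.89392909
 -0.42268098] [-0.91  0.05  0.1  -0.01 -0.32  0.49 -0.62]
full d [-0.0591  0.1082  0.0032] w [-0.0043 -0.0006 -0.0035] dist 0.123 deg 0.3 clock 7.55
```

Emit:
arm_command(deltas=[{"dx":-0.025,"dy":0,"dz":0.002,"wx":0,"wy":0,"wz":0},{"dx":-0.045,"dy":0.015,"dz":0.003,"wx":0,"wy":0,"wz":0},{"dx":-0.058,"dy":0.045,"dz":0.003,"wx":0,"wy":0,"wz":0},{"dx":-0.058,"dy":0.08,"dz":0.003,"wx":0,"wy":0,"wz":0},{"dx":-0.058,"dy":0.105,"dz":0.003,"wx":0,"wy":0,"wz":0}])

```text
clock: 8.05
tool_pos: [0.5008, -0.1762, 0.2263]
eef_rot: [-0.505, 0.493, -0.494, 0.507]
contact_force: [-0.0, -1.9, -2.4]
opening: 0.107
```

```bash
python3 - <<'E'
from h import *
snap('wrist','w9.png')
s=r.get_state();print(s['tool_pos'],s['contact_force'],s['opening'],s['q'],s['qd'].round(2))
plan([.503,-.1745,.2095],tool(.023),1)
E
```

```text
[ 0.49962166 -0.17660857  0.22321137] [ 4.18355638e-03 -3.84943053e-02 -5.30144577e+00] 0.1084259437640081 [ 0.67553762  0.96538257 -0.73323349  1.96094931  1.07470673  0.6741213
 -0.74024334] [ 0.04 -0.04 -0.05 -0.   -0.1   0.09  0.09]
full d [-0.002   0.0137  0.0035] w [ 0.0033  0.0023 -0.0029] dist 0.014 deg 0.2 clock 8.1
```

View pics/w9.png

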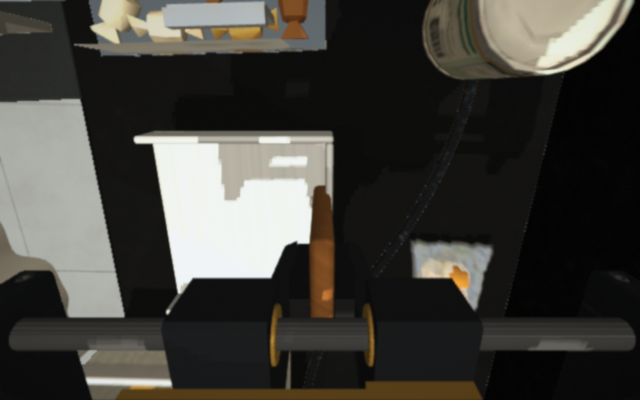

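Emit:
arm_command(deltas=[{"dx":-0.001,"dy":0.003,"dz":0.002,"wx":0.003,"wy":0,"wz":0},{"dx":-0.002,"dy":0.006,"dz":0.003,"wx":0.003,"wy":0,"wz":0},{"dx":-0.002,"dy":0.009,"dz":0.003,"wx":0.003,"wy":0,"wz":0},{"dx":-0.002,"dy":0.011,"dz":0.003,"wx":0.003,"wy":0,"wz":0},{"dx":-0.002,"dy":0.012,"dz":0.003,"wx":0.003,"wy":0,"wz":0}])

```text
clock: 8.6
tool_pos: [0.5033, -0.1763, 0.2153]
eef_rot: [-0.504, 0.492, -0.496, 0.507]
contact_force: [-0.0, 0.3, -2.1]
opening: 0.111
```

```bash
python3 - <<'E'
from h import *
s=r.get_state();print(s['tool_pos'],s['contact_force'],s['moment'])
plan([.503,-.1745,.2095],tool(.023),1)
E
```

```text
[ 0.50333616 -0.17634726  0.21527461] [-0.0436578   0.33501354 -2.14653138] [-0.00468836 -0.11214187 -0.00685371]
full d [-0.0019  0.0058 -0.0003] w [-0.0086 -0.0002  0.0006] dist 0.006 deg 0.4 clock 8.6
```

Emit:
arm_command(deltas=[{"dx":0,"dy":0.002,"dz":0,"wx":-0.008,"wy":0,"wz":0},{"dx":0,"dy":0.004,"dz":0,"wx":-0.008,"wy":0,"wz":0},{"dx":0,"dy":0.0055,"dz":0,"wx":-0.008,"wy":0,"wz":0},{"dx":0,"dy":0.0055,"dz":0,"wx":-0.008,"wy":0,"wz":0},{"dx":0,"dy":0.0055,"dz":0,"wx":-0.008,"wy":0,"wz":0}])

```text
clock: 9.1
tool_pos: [0.5033, -0.1762, 0.2097]
eef_rot: [0.506, -0.494, 0.494, -0.506]
contact_force: [-0.8, 0.0, 4.2]
opening: 0.109
```

```bash
python3 - <<'E'
from h import *
s=r.get_state();print(s['tool_pos'],s['contact_force'],s['moment'])
plan([.503,-.1745,.2095],tool(.023),1)
E
```

```text
[ 0.50332373 -0.17616313  0.20965358] [-0.75058268  0.01556431  4.20283025] [-0.10668607  0.10637443 -0.03263302]
full d [-0.0017  0.0002 -0.0003] w [-0.0002  0.0004  0.0008] dist 0.002 deg 0.0 clock 9.1
```

Emit:
arm_command(deltas=[{"dx":0,"dy":-0.0005,"dz":0,"wx":0,"wy":0,"wz":0},{"dx":0,"dy":-0.0005,"dz":0,"wx":0,"wy":0,"wz":0},{"dx":0,"dy":-0.0005,"dz":0,"wx":0,"wy":0,"wz":0},{"dx":0,"dy":-0.0005,"dz":0,"wx":0,"wy":0,"wz":0},{"dx":0,"dy":-0.0005,"dz":0,"wx":0,"wy":0,"wz":0}], claw=0.5)

```text
clock: 9.6
tool_pos: [0.5033, -0.1762, 0.2097]
eef_rot: [0.506, -0.494, 0.494, -0.506]
contact_force: [-0.7, -0.3, -0.3]
opening: 0.536
```

Emit:
arm_command(deltas=[{"dx":0,"dy":-0.005,"dz":0,"wx":0,"wy":0,"wz":0},{"dx":0,"dy":-0.025,"dz":0,"wx":0,"wy":0,"wz":0},{"dx":0,"dy":-0.06,"dz":0,"wx":0,"wy":0,"wz":0},{"dx":0,"dy":-0.1,"dz":0,"wx":0,"wy":0,"wz":0},{"dx":0,"dy":-0.14,"dz":0,"wx":0,"wy":0,"wz":0}])

```text
clock: 10.1
tool_pos: [0.503, -0.1759, 0.3514]
eef_rot: [0.506, -0.494, 0.494, -0.506]
contact_force: [1.3, -0.5, -0.3]
opening: 0.755
```

```bash
python3 - <<'E'
from h import *
s=r.get_state();print(s['tool_pos'],s['contact_force'],s['q'],s['opening'])
snap('wrist','w10.png');snap('top','t10.png')
im=cv2.imread('pics/t10.png');cv2.imwrite('pics/t10z.png',cv2.resize(im[165:275,320:480],None,fx=5,fy=5,interpolation=cv2.INTER_CUBIC))
E
```

```text
[ 0.50296705 -0.17591399  0.35140804] [ 1.29765046 -0.45389292 -0.26703824] [ 0.77142781  0.79139449 -0.91228279  1.87768281  0.80652008  0.89340026
 -0.52160451] 0.7548890620069268
```

View pics/w10.png

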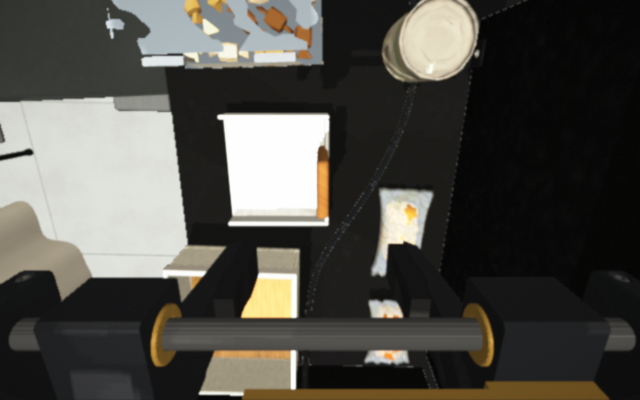

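View pics/t10z.png

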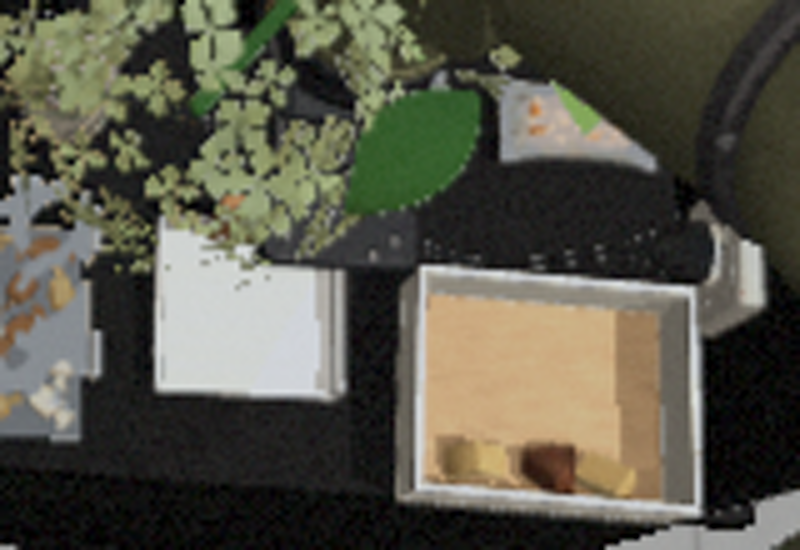

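The tray is flat and empty, and all three pieces lie in the box. Next I'll check the cutter's height before going over to the stamp.

```bash
python3 - <<'E'
from h import *
im=cv2.imread('pics/top0.png');cv2.imwrite('pics/cz.png',cv2.resize(im[80:250,165:300],None,fx=4.5,fy=3.5*1,interpolation=cv2.INTER_CUBIC))
plan([.46,.25,.40],tool(0),1)
E
```

```text
full d [-0.4262 -0.0461 -0.0345] w [-0.0116  0.0298  0.002 ] dist 0.43 deg 1.4 clock 10.2
```

View pics/cz.png

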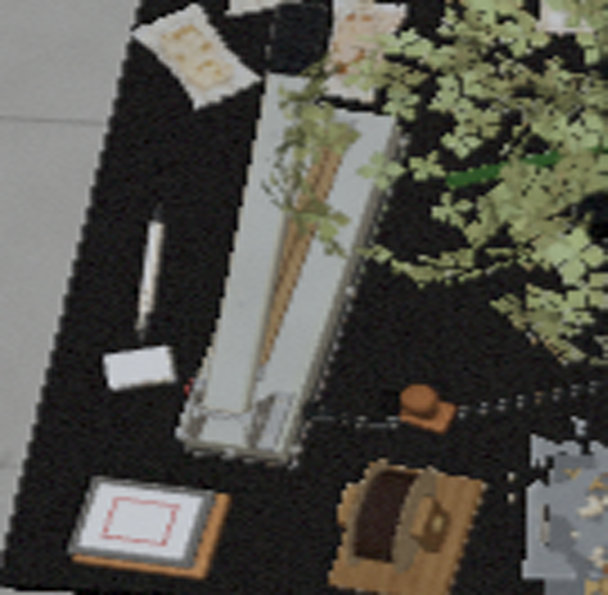

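```bash
python3 - <<'E'
from h import *
def tri(a,b):
    o=[];d=[]
    for n,p in (('top',a),('scene',b)):
        A=ray(n,*p,0.);c=r.get_calibration(n);q=-np.array(c['R']).T@np.array(c['t']);o.append(q);d.append((A-q)/np.linalg.norm(A-q))
    S=sum(np.eye(3)-np.outer(x,x) for x in d);v=sum((np.eye(3)-np.outer(x,x))@y for x,y in zip(d,o));X=np.linalg.solve(S,v)
    return X.round(3),[np.linalg.norm(np.cross(X-y,x)).round(4) for x,y in zip(d,o)]
print('far end',tri((224.6,101.4),(174,148)))
print('near end',tri((165+205/4.5,80+405/3.5),(140+275/4,160+280/4)))
print('near base L corner',tri((165+180/4.5,80+440/3.5),(140+270/4,160+355/4)))
print('near base R corner',tri((165+298/4.5,80+455/3.5),(140+405/4,160+325/4)))
print('disp top',tri((165+380/4.5,80+465/3.5),(140+545/4,160+190/4)))
E
```

```text
far end (array([0.746, 0.265, 0.18 ]), [np.float64(0.0026), np.float64(0.0026)])
near end (array([0.501, 0.302, 0.073]), [np.float64(0.0046), np.float64(0.0046)])
near base L corner (array([0.476, 0.321, 0.048]), [np.float64(0.004), np.float64(0.004)])
near base R corner (array([0.473, 0.245, 0.036]), [np.float64(0.0048), np.float64(0.0048)])
disp top (array([0.448, 0.172, 0.106]), [np.float64(0.001), np.float64(0.001)])
```

Emit:
arm_command(deltas=[{"dx":-0.025,"dy":-0.005,"dz":0,"wx":0,"wy":-0.15,"wz":0},{"dx":-0.065,"dy":-0.01,"dz":-0.005,"wx":0,"wy":-0.33,"wz":0},{"dx":-0.11,"dy":-0.015,"dz":-0.01,"wx":0,"wy":-0.52,"wz":0},{"dx":-0.155,"dy":-0.02,"dz":-0.015,"wx":0,"wy":-0.7,"wz":0},{"dx":-0.2,"dy":-0.02,"dz":-0.02,"wx":0,"wy":-0.88,"wz":0}], claw=0.5)

```text
clock: 10.7
tool_pos: [0.4781, 0.0248, 0.37]
eef_rot: [0.644, -0.292, 0.292, -0.644]
contact_force: [0.8, 0.9, -0.9]
opening: 0.751
```

```bash
python3 - <<'E'
from h import *
print(r.get_state()['q'])
plan([.48,.22,.37],tool(np.pi/2),1)
E
```

```text
[ 0.48621005  0.76740532 -1.08924256  2.00955674  0.87468007  0.93136025
 -0.35666498]
full d [-1.455e-01 -1.000e-04  1.301e-01] w [ 2.0000e-04 -1.0835e+00  7.0000e-04] dist 0.195 deg 48.8 clock 10.7
```

Emit:
arm_command(deltas=[{"dx":-0.033,"dy":0,"dz":0.029,"wx":0,"wy":-0.18,"wz":0},{"dx":-0.065,"dy":0,"dz":0.058,"wx":0,"wy":-0.36,"wz":0},{"dx":-0.1,"dy":0,"dz":0.088,"wx":0,"wy":-0.55,"wz":0},{"dx":-0.13,"dy":0,"dz":0.115,"wx":0,"wy":-0.74,"wz":0},{"dx":-0.145,"dy":0,"dz":0.13,"wx":0,"wy":-0.92,"wz":0}])

```text
clock: 11.2
tool_pos: [0.4809, 0.2217, 0.3698]
eef_rot: [-0.705, 0.044, -0.044, 0.706]
contact_force: [-0.3, 0.5, -0.2]
opening: 0.749
```

```bash
python3 - <<'E'
from h import *
print(r.get_state()['q'])
plan([.48,.22,.37],tool(np.pi/2),1)
E
```

```text
[ 0.126173    0.88575145 -1.20779456  1.86507304  0.94203166  1.1057181
 -0.00794734]
full d [-0.0007 -0.0002 -0.0018] w [-0.0026 -0.1575 -0.0006] dist 0.002 deg 7.1 clock 11.2
```

Settle, then take the picture.

Emit:
arm_command(deltas=[{"dx":0,"dy":0,"dz":0,"wx":0,"wy":-0.1,"wz":0},{"dx":0,"dy":0,"dz":0,"wx":0,"wy":-0.158,"wz":0},{"dx":0,"dy":0,"dz":0,"wx":0,"wy":-0.158,"wz":0},{"dx":0,"dy":0,"dz":0,"wx":0,"wy":-0.158,"wz":0},{"dx":0,"dy":0,"dz":0,"wx":0,"wy":-0.158,"wz":0}])

```text
clock: 11.7
tool_pos: [0.4819, 0.2178, 0.3696]
eef_rot: [0.707, -0.004, 0.004, -0.707]
contact_force: [0.4, -0.1, 0.3]
opening: 0.755
```

```bash
python3 - <<'E'
from h import *
import json
s=r.get_state();print(s['qd'].round(3))
c=r.get_calibration('wrist');im=snap('wrist','w11.png');print(r.get_state()['tool_pos'],s['tool_pos'])
json.dump({k:(np.array(v).tolist()) for k,v in c.items()},open('c11.json','w'))
E
```

```text
[ 0.002 -0.004 -0.001 -0.002 -0.001  0.001  0.003]
[0.48185264 0.21782311 0.36964306] [0.48185603 0.21782362 0.36956918]
```

View pics/w11.png

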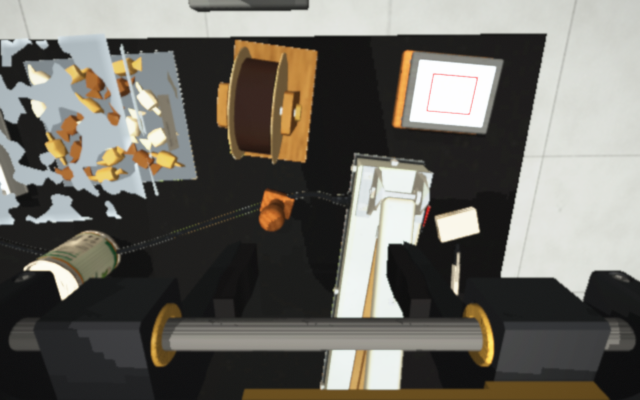

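The picture shows the ticket frame near (453,95) and the stamp near (275,208), with its handle leaning down-image. I'll measure both.

```bash
python3 - <<'E'
from h import *
import json
c=json.load(open('c11.json'));im=cv2.imread('pics/w11.png')
h=cv2.cvtColor(im,cv2.COLOR_BGR2HSV)
cv2.imwrite('pics/w11s.png',cv2.resize(im[180:240,245:305],None,fx=10,fy=10,interpolation=cv2.INTER_CUBIC))
cv2.imwrite('pics/w11t.png',cv2.resize(im[40:145,385:515],None,fx=6,fy=5.5,interpolation=cv2.INTER_CUBIC))
sub=im[40:145,400:515].astype(int)
m=((sub[...,2]-sub[...,1]>35)&(sub[...,2]>150)).astype(np.uint8)
n,l,st,ce=cv2.connectedComponentsWithStats(m,connectivity=8)
for i in range(1,n):
  if st[i,4]>30: print(st[i]+[400,40,0,0,0],ce[i]+[400,40])
best=[i for i in range(1,n) if abs(ce[i][0]-53)<8 and abs(ce[i][1]-55)<8]
pts=np.argwhere(np.isin(l,best))[:,::-1]+[400,40]
W=np.array([ray('wrist',u,v,.033,c)[:2] for u,v in pts])
q=cv2.minAreaRect((W*1000).astype(np.float32));print(q,W.min(0),W.max(0))
# white sheet / plate
g=((h[...,1]<60)&(h[...,2]>200)).astype(np.uint8);n,l,st,ce=cv2.connectedComponentsWithStats(g)
i=l[70,425];P=np.argwhere(l==i)[:,::-1]
W=np.array([ray('wrist',u,v,.033,c)[:2] for u,v in P]);print('sheet',cv2.minAreaRect((W*1000).astype(np.float32)))
E
```

```text
[400  50  14  77 470] [404.24468085  79.0212766 ]
[427  73  51  42 191] [452.02094241  92.46073298]
((405.7680358886719, 340.1505126953125), (42.16449737548828, 34.12861633300781), 84.64151000976562) [0.38713013 0.31823387] [0.42412496 0.3623265 ]
sheet ((405.8687744140625, 340.0450744628906), (71.47392272949219, 55.26007843017578), 84.64958953857422)
```

View pics/w11s.png

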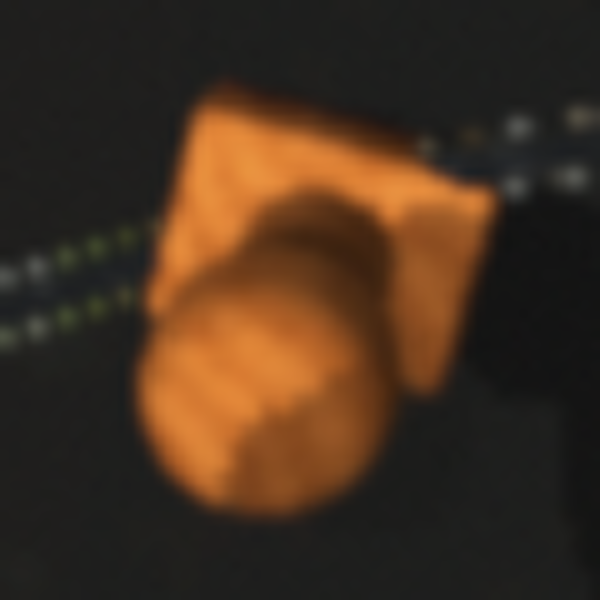

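View pics/w11t.png

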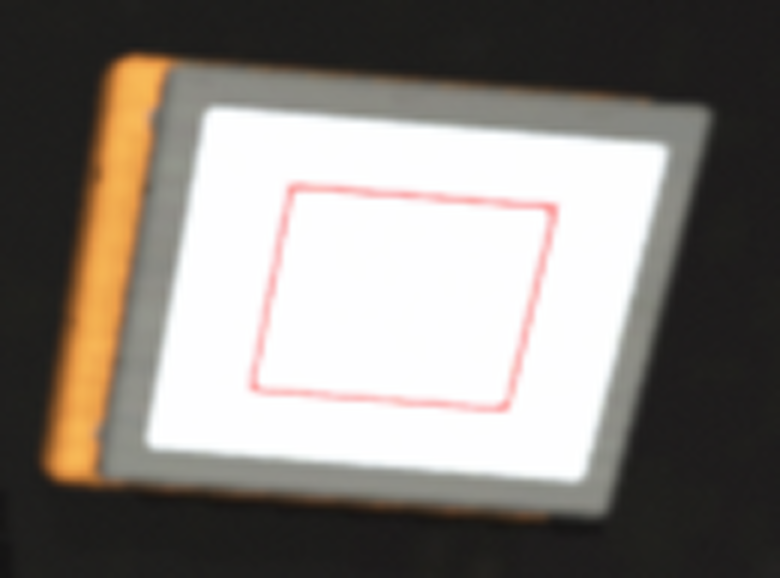

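```bash
python3 - <<'E'
from h import *
import json
c=json.load(open('c11.json'))
def an(a,b): d=(b-a);return np.degrees(np.arctan2(d[1],d[0])).round(2),(np.linalg.norm(d)*1000).round(1)
S=[ray('wrist',245+u/10-.45,180+v/10-.45,.014,c)[:2] for u,v in [(203,103),(497,195),(435,392),(148,312)]]
for i in range(4):print(S[i].round(4),an(S[i],S[(i+1)%4]))
print('foot centre diag',((S[0]+S[2])/2),((S[1]+S[3])/2))
print('top disc',ray('wrist',245+26.5-.45,180+39.0-.45,.058,c),'radius px 12.5')
T=[ray('wrist',385+u/6-.45,40+v/5.5-.45,.033,c)[:2] for u,v in [(291,184),(556,206),(507,409),(252,387)]]
for i in range(4):print(T[i].round(4),an(T[i],T[(i+1)%4]))
print(np.mean(T,0))
T=[ray('wrist',385+u/6-.45,40+v/5.5-.45,.033,c)[:2] for u,v in [(205,106),(669,145),(586,482),(147,447)]]
for i in range(4):print(T[i].round(4),an(T[i],T[(i+1)%4]))
print(np.mean(T,0))
E
```

```text
[0.5041 0.1555] (np.float64(70.94), np.float64(33.6))
[0.5151 0.1872] (np.float64(-18.56), np.float64(24.7))
[0.5385 0.1794] (np.float64(-107.5), np.float64(33.2))
[0.5285 0.1477] (np.float64(162.33), np.float64(25.6))
foot centre diag [0.52132063 0.16742967] [0.52181353 0.16747347]
top disc [0.51973958 0.1679459  0.058     ] radius px 12.5
[0.3871 0.3211] (np.float64(84.61), np.float64(41.2))
[0.391  0.3622] (np.float64(-5.23), np.float64(33.2))
[0.424  0.3591] (np.float64(-95.74), np.float64(41.1))
[0.4199 0.3182] (np.float64(174.97), np.float64(32.9))
[0.40552908 0.34015696]
[0.375  0.3069] (np.float64(84.61), np.float64(71.3))
[0.3817 0.378 ] (np.float64(-4.58), np.float64(55.2))
[0.4367 0.3735] (np.float64(-95.41), np.float64(71.5))
[0.4299 0.3024] (np.float64(175.26), np.float64(55.1))
[0.40580697 0.34019868]
```

```bash
python3 - <<'E'
from h import *
import json
c=json.load(open('c11.json'))
for z in (.0,.03,.06,.09,.106): print(z,ray('wrist',237,158,z,c).round(3),ray('wrist',276,160,z,c).round(3), ray('wrist',305,162,z,c).round(3))
M=tool(np.radians(71.8))
plan([.5212,.1675,.048+.147],M,1)
plan([.5212,.1675,.048+.147+.08],M,1)
E
```

```text
0.0 [0.471 0.125 0.   ] [0.474 0.167 0.   ] [0.477 0.199 0.   ]
0.03 [0.465 0.133 0.03 ] [0.468 0.172 0.03 ] [0.47  0.201 0.03 ]
0.06 [0.459 0.141 0.06 ] [0.461 0.176 0.06 ] [0.463 0.203 0.06 ]
0.09 [0.453 0.149 0.09 ] [0.455 0.181 0.09 ] [0.456 0.204 0.09 ]
0.106 [0.449 0.153 0.106] [0.451 0.183 0.106] [0.453 0.205 0.106]
full d [ 0.0399  0.1747 -0.0498] w [9.00e-04 3.91e-01 1.00e-04] dist 0.186 deg 17.6 clock 11.75
full d [ 0.0399  0.0947 -0.0498] w [9.00e-04 3.91e-01 1.00e-04] dist 0.114 deg 17.6 clock 11.75
```

Emit:
arm_command(deltas=[{"dx":0.01,"dy":0.01,"dz":-0.015,"wx":0,"wy":0.1,"wz":0},{"dx":0.025,"dy":0.03,"dz":-0.035,"wx":0,"wy":0.25,"wz":0},{"dx":0.04,"dy":0.055,"dz":-0.05,"wx":0.001,"wy":0.391,"wz":0},{"dx":0.04,"dy":0.085,"dz":-0.05,"wx":0.001,"wy":0.391,"wz":0},{"dx":0.04,"dy":0.095,"dz":-0.05,"wx":0.001,"wy":0.391,"wz":0}])

```text
clock: 12.25
tool_pos: [0.5211, 0.1661, 0.2723]
eef_rot: [0.699, -0.113, 0.111, -0.697]
contact_force: [0.6, -0.1, 0.3]
opening: 0.75
```

```bash
python3 - <<'E'
from h import *
c=r.get_calibration('wrist');im=snap('wrist','w12.png')
s=r.get_state();print(s['qd'].round(3),s['tool_pos'])
plan([.5212,.1675,.048+.147],tool(np.radians(71.8)),1)
E
```

```text
[-0.001 -0.036 -0.05  -0.011 -0.044  0.032  0.034] [0.52074371 0.16677261 0.27213495]
full d [0.0004 0.0771 0.001 ] w [ 0.0035  0.0007 -0.004 ] dist 0.077 deg 0.2 clock 12.3
```

View pics/w12.png

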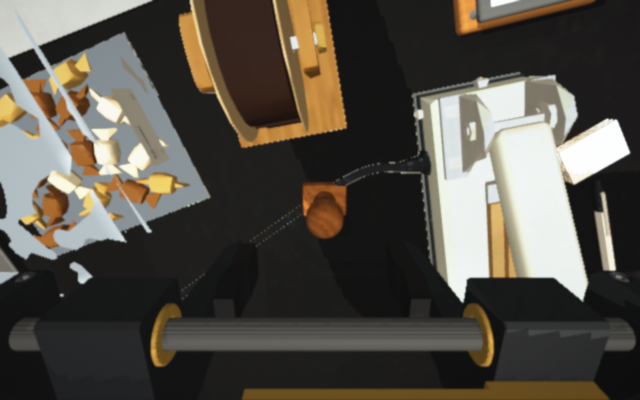

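```bash
python3 - <<'E'
from h import *
im=cv2.imread('pics/w12.png');cv2.imwrite('pics/w12s.png',cv2.resize(im[170:250,285:365],None,fx=7.5,fy=7.5,interpolation=cv2.INTER_CUBIC))
E
```

```text
(no output)
```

View pics/w12s.png

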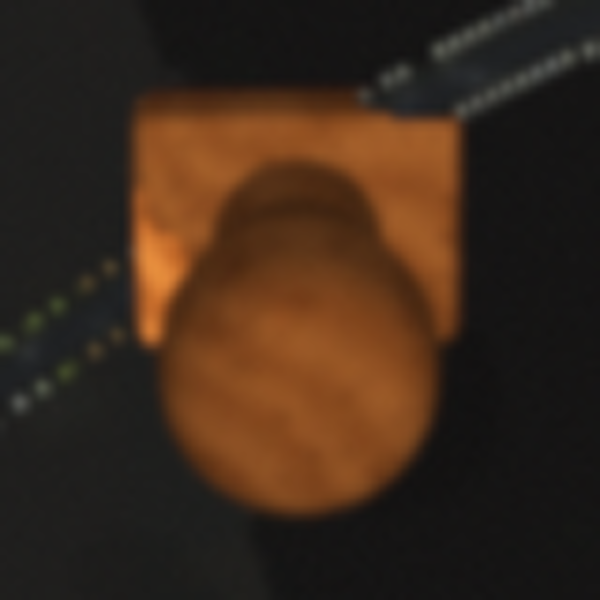

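```bash
python3 - <<'E'
from h import *
c=r.get_calibration('wrist')
f=lambda u,v,z: ray('wrist',285+u/7.5-.43,170+v/7.5-.43,z,c)[:2]
S=[f(133,112,.014),f(463,117,.014),f(455,340,.014),f(148,345,.014)]
for i in range(4):
  d=S[(i+1)%4]-S[i];print(S[i].round(4),np.degrees(np.arctan2(d[1],d[0])).round(1),np.linalg.norm(d).round(4))
print(np.mean(S,0),f(300,385,.058))
for p in [np.mean(S,0)]: plan([*p,.195],tool(np.radians(71.8)),1)
E
```

```text
[0.5034 0.1563] 71.0 0.034
[0.5145 0.1884] -18.7 0.0247
[0.5378 0.1805] -107.1 0.0326
[0.5283 0.1493] 164.3 0.0258
[0.52099554 0.16861397] [0.51984435 0.16876879]
full d [-0.0001  0.0771  0.002 ] w [ 0.0035  0.0007 -0.004 ] dist 0.077 deg 0.2 clock 12.3
```

Good agreement. Descend 77 mm with dz +1.5 mm.

Emit:
arm_command(deltas=[{"dx":0,"dy":0.01,"dz":0.0017,"wx":0.003,"wy":0,"wz":-0.004},{"dx":0,"dy":0.03,"dz":0.0017,"wx":0.003,"wy":0,"wz":-0.004},{"dx":0,"dy":0.055,"dz":0.0017,"wx":0.003,"wy":0,"wz":-0.004},{"dx":0,"dy":0.071,"dz":0.0017,"wx":0.003,"wy":0,"wz":-0.004},{"dx":0,"dy":0.077,"dz":0.0017,"wx":0.003,"wy":0,"wz":-0.004}])

```text
clock: 12.8
tool_pos: [0.5216, 0.1699, 0.1972]
eef_rot: [-0.697, 0.11, -0.112, 0.699]
contact_force: [0.1, 0.1, -0.3]
opening: 0.751
```

```bash
python3 - <<'E'
from h import *
snap('wrist','w13.png')
s=r.get_state();print(s['qd'].round(3),s['tool_pos'],s['contact_force'])
plan([.521,.1683,.193],tool(np.radians(71.8)),1)
E
```

```text
[ 0.01  -0.024 -0.021 -0.    -0.028  0.013  0.018] [0.52166512 0.16983668 0.19706658] [ 0.58802652 -0.93897696 -2.04060414]
full d [-0.0002  0.0041 -0.0017] w [-0.0036  0.0021  0.003 ] dist 0.004 deg 0.2 clock 12.85
```

View pics/w13.png

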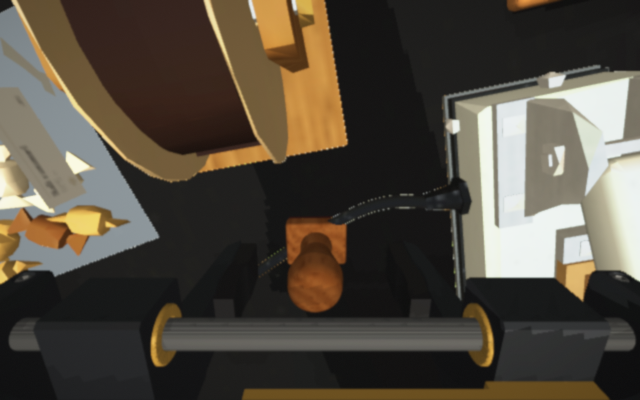

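Emit:
arm_command(deltas=[{"dx":0,"dy":0.002,"dz":-0.0015,"wx":-0.004,"wy":0.002,"wz":0.003},{"dx":0,"dy":0.003,"dz":-0.0015,"wx":-0.004,"wy":0.002,"wz":0.003},{"dx":0,"dy":0.003,"dz":-0.0015,"wx":-0.004,"wy":0.002,"wz":0.003},{"dx":0,"dy":0.003,"dz":-0.0015,"wx":-0.004,"wy":0.002,"wz":0.003},{"dx":0,"dy":0.003,"dz":-0.0015,"wx":-0.004,"wy":0.002,"wz":0.003}], claw=-1, grip_force=20)

```text
clock: 13.35
tool_pos: [0.5215, 0.1679, 0.1951]
eef_rot: [0.698, -0.112, 0.112, -0.698]
contact_force: [0.6, 0.2, 0.7]
opening: 0.319
```

Emit:
arm_command(deltas=[{"dx":0,"dy":0,"dz":0,"wx":0,"wy":0,"wz":0},{"dx":0,"dy":0,"dz":0,"wx":0,"wy":0,"wz":0},{"dx":0,"dy":0,"dz":0,"wx":0,"wy":0,"wz":0},{"dx":0,"dy":0,"dz":0,"wx":0,"wy":0,"wz":0},{"dx":0,"dy":0,"dz":0,"wx":0,"wy":0,"wz":0}])

```text
clock: 13.85
tool_pos: [0.5215, 0.1678, 0.1949]
eef_rot: [0.698, -0.112, 0.112, -0.698]
contact_force: [-0.5, -1.9, 5.0]
opening: 0.272
```

```bash
python3 - <<'E'
from h import *
snap('wrist','w14.png')
s=r.get_state();print(s['opening']*88,s['tool_pos'],s['contact_force'],s['moment'])
plan([.521,.1683,.193],tool(np.radians(71.8)),1)
E
```

```text
23.612754349087602 [0.52149895 0.16785735 0.19493147] [ 0.11738227 -0.7562886   4.07216379] [-0.26859368 -0.08944543 -0.01570148]
full d [-0.0006  0.0019  0.0003] w [ 0.0005 -0.001   0.0013] dist 0.002 deg 0.1 clock 13.9
```

View pics/w14.png

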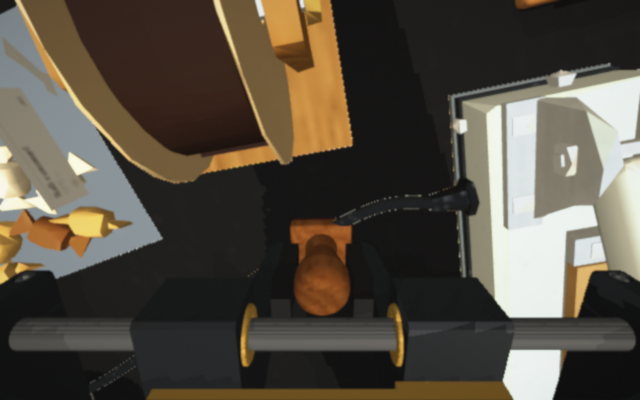

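The tool feels 4 N upward, which suggests the pads are above the knob's widest point. I'll open slightly, go 4 mm lower and grip again.

Emit:
arm_command(deltas=[{"dx":0,"dy":0,"dz":0,"wx":0,"wy":0,"wz":0},{"dx":0,"dy":0,"dz":0,"wx":0,"wy":0,"wz":0},{"dx":0,"dy":0.002,"dz":0,"wx":0,"wy":0,"wz":0},{"dx":0,"dy":0.0045,"dz":0,"wx":0,"wy":0,"wz":0},{"dx":0,"dy":0.0045,"dz":0,"wx":0,"wy":0,"wz":0}], claw=0)

```text
clock: 14.4
tool_pos: [0.5215, 0.1684, 0.19]
eef_rot: [-0.698, 0.112, -0.112, 0.698]
contact_force: [0.8, 1.7, -0.0]
opening: 0.496
```

```bash
python3 - <<'E'
from h import *
c=r.get_calibration('wrist');im=snap('wrist','w15.png')
s=r.get_state();print(s['opening']*88,s['tool_pos'],s['contact_force'])
im=cv2.imread('pics/w15.png');cv2.imwrite('pics/w15s.png',cv2.resize(im[210:320,270:370],None,fx=5.4,fy=5.4,interpolation=cv2.INTER_CUBIC))
E
```

```text
44.01695621125263 [0.52146877 0.16838888 0.19005854] [ 1.27222588  2.2583971  -0.43832759]
```

View pics/w15s.png

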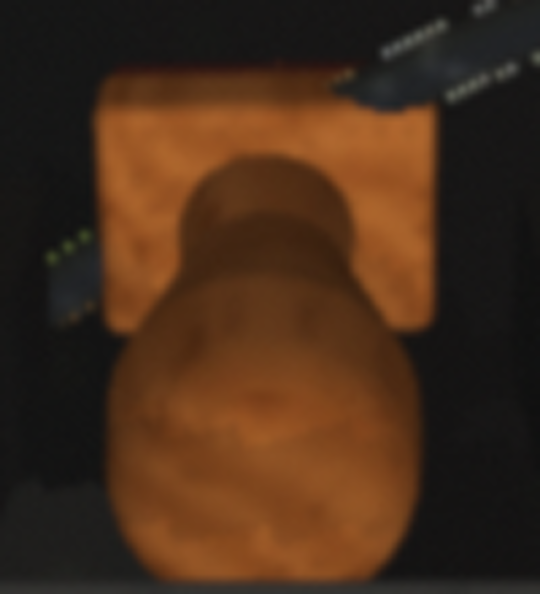

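Emit:
arm_command(deltas=[{"dx":0,"dy":0,"dz":0,"wx":0,"wy":0,"wz":0},{"dx":0,"dy":0,"dz":0,"wx":0,"wy":0,"wz":0},{"dx":0,"dy":0,"dz":0,"wx":0,"wy":0,"wz":0},{"dx":0,"dy":0,"dz":0,"wx":0,"wy":0,"wz":0},{"dx":0,"dy":0,"dz":0,"wx":0,"wy":0,"wz":0}], claw=-1, grip_force=20)

```text
clock: 14.95
tool_pos: [0.5214, 0.1681, 0.1902]
eef_rot: [-0.698, 0.112, -0.112, 0.698]
contact_force: [0.7, 3.5, -0.5]
opening: 0.254
```

```bash
python3 - <<'E'
from h import *
s=r.get_state();print(s['opening']*88,s['tool_pos'],s['contact_force'],s['moment'])
E
```

```text
22.374447721846032 [0.52144873 0.16809607 0.19023529] [ 0.74706614  3.4926629  -0.51984494] [ 0.47590678 -0.30458795  0.0863436 ]
```

Emit:
arm_command(deltas=[{"dx":0,"dy":0,"dz":0,"wx":0,"wy":0,"wz":0},{"dx":0,"dy":-0.002,"dz":0,"wx":0,"wy":0,"wz":0},{"dx":0,"dy":-0.01,"dz":0,"wx":0,"wy":0,"wz":0},{"dx":0,"dy":-0.03,"dz":0,"wx":0,"wy":0,"wz":0},{"dx":0,"dy":-0.05,"dz":0,"wx":0,"wy":0,"wz":0}])

```text
clock: 15.45
tool_pos: [0.521, 0.1672, 0.2408]
eef_rot: [0.699, -0.112, 0.112, -0.697]
contact_force: [0.0, 1.2, 0.4]
opening: 0.253
```

```bash
python3 - <<'E'
from h import *
c=r.get_calibration('wrist');im=snap('wrist','w16.png')
s=r.get_state();print(s['opening']*88,s['tool_pos'],s['contact_force'])
im=cv2.imread('pics/w16.png');cv2.imwrite('pics/w16s.png',cv2.resize(im[210:320,270:370],None,fx=5.4,fy=5.4,interpolation=cv2.INTER_CUBIC))
plan([.4057,.3402,.28],tool(np.radians(84.9)),1)
E
```

```text
22.550277816684776 [0.5216756  0.16825658 0.24405817] [-0.03679658  0.54621047  1.33797675]
full d [-0.1638 -0.0363  0.1271] w [-0.0013 -0.2917  0.0043] dist 0.21 deg 13.1 clock 15.5
```

View pics/w16s.png

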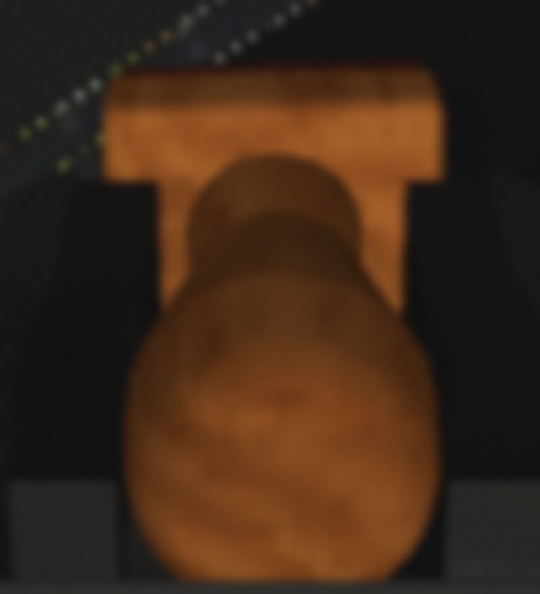

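Emit:
arm_command(deltas=[{"dx":0,"dy":-0.03,"dz":0.015,"wx":0,"wy":0,"wz":0},{"dx":-0.02,"dy":-0.05,"dz":0.045,"wx":0,"wy":-0.05,"wz":0},{"dx":-0.055,"dy":-0.05,"dz":0.08,"wx":0,"wy":-0.15,"wz":0},{"dx":-0.095,"dy":-0.045,"dz":0.105,"wx":0,"wy":-0.25,"wz":0},{"dx":-0.135,"dy":-0.036,"dz":0.127,"wx":0,"wy":-0.292,"wz":0.004}])

```text
clock: 16.0
tool_pos: [0.4321, 0.332, 0.2766]
eef_rot: [-0.706, 0.031, -0.031, 0.707]
contact_force: [-0.2, 0.5, -1.2]
opening: 0.257
```

```bash
python3 - <<'E'
from h import *
s=r.get_state();print(s['opening']*88,s['tool_pos'],s['contact_force'],s['q'])
plan([.4057,.3402,.26],tool(np.radians(84.9)),1)
E
```

```text
22.641575979133293 [0.43206443 0.33201369 0.27663336] [-0.15735137  0.54791887 -1.17512786] [-0.15896355  1.01886859 -1.09192497  1.89077141  1.10971485  1.00261797
 -0.29179688]
full d [-0.027   0.0167  0.0058] w [-0.0007  0.0015 -0.0016] dist 0.032 deg 0.1 clock 16.0
```

Emit:
arm_command(deltas=[{"dx":-0.018,"dy":0.005,"dz":0.004,"wx":0,"wy":0,"wz":0},{"dx":-0.027,"dy":0.015,"dz":0.006,"wx":0,"wy":0,"wz":0},{"dx":-0.027,"dy":0.023,"dz":0.006,"wx":0,"wy":0,"wz":0},{"dx":-0.027,"dy":0.023,"dz":0.006,"wx":0,"wy":0,"wz":0},{"dx":-0.027,"dy":0.023,"dz":0.006,"wx":0,"wy":0,"wz":0}])

```text
clock: 16.5
tool_pos: [0.4074, 0.3385, 0.253]
eef_rot: [0.707, -0.033, 0.031, -0.706]
contact_force: [0.5, 0.2, -0.3]
opening: 0.26
```

```bash
python3 - <<'E'
from h import *
import json
c=r.get_calibration('wrist');im=snap('wrist','w17.png')
json.dump({k:(np.array(v).tolist()) for k,v in c.items()},open('c17.json','w'))
s=r.get_state();print(s['opening']*88,s['tool_pos'],s['contact_force'],s['qd'].round(3))
plan([.4057,.3402,.25],tool(np.radians(84.9)),1)
im=cv2.imread('pics/w17.png');cv2.imwrite('pics/w17s.png',cv2.resize(im[150:290,240:410],None,fx=4.2,fy=4.2,interpolation=cv2.INTER_CUBIC))
E
```

```text
22.682173989183735 [0.40741391 0.33864652 0.2532404 ] [-0.40419639  0.73105812 -0.66450335] [-0.    -0.004 -0.007  0.     0.001 -0.003 -0.003]
full d [-0.0018  0.0032  0.0014] w [ 0.0005 -0.0026 -0.0026] dist 0.004 deg 0.2 clock 16.55
```

View pics/w17.png

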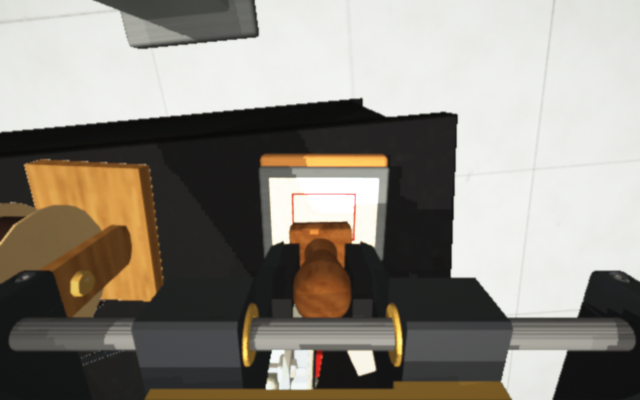

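View pics/w17s.png

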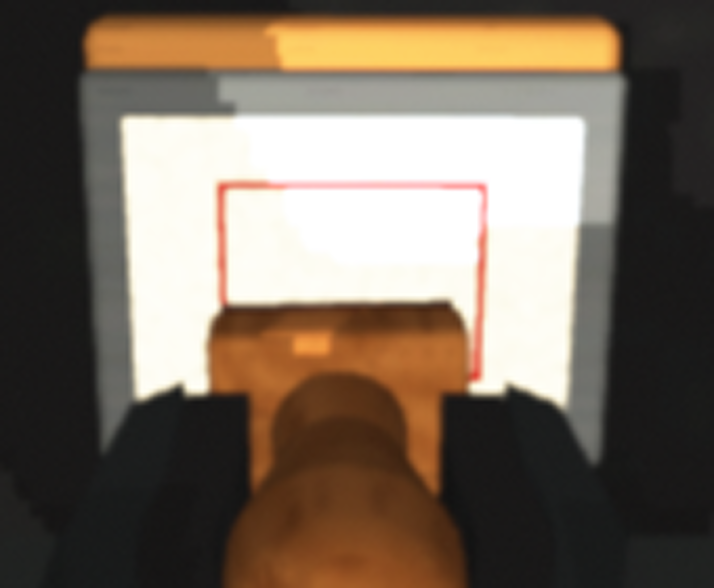

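```bash
python3 - <<'E'
from h import *
im=cv2.imread('pics/w17.png');cv2.imwrite('pics/w17f.png',cv2.resize(im[212:250,282:362],None,fx=10,fy=10,interpolation=cv2.INTER_CUBIC))
im=cv2.imread('pics/w16.png');cv2.imwrite('pics/w16f.png',cv2.resize(im[212:250,282:362],None,fx=10,fy=10,interpolation=cv2.INTER_CUBIC))
E
```

```text
(no output)
```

View pics/w17f.png

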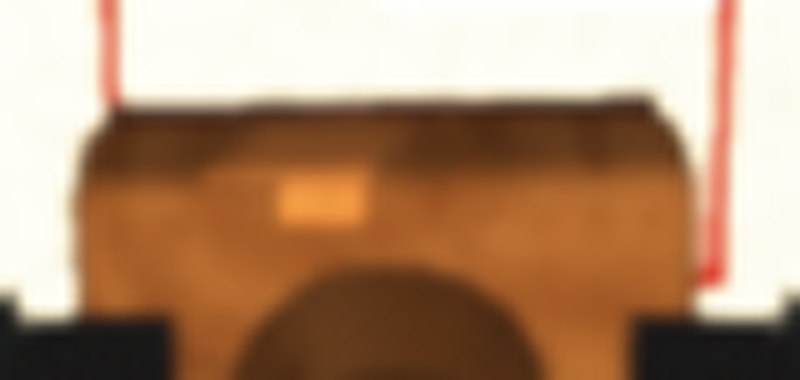

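View pics/w16f.png

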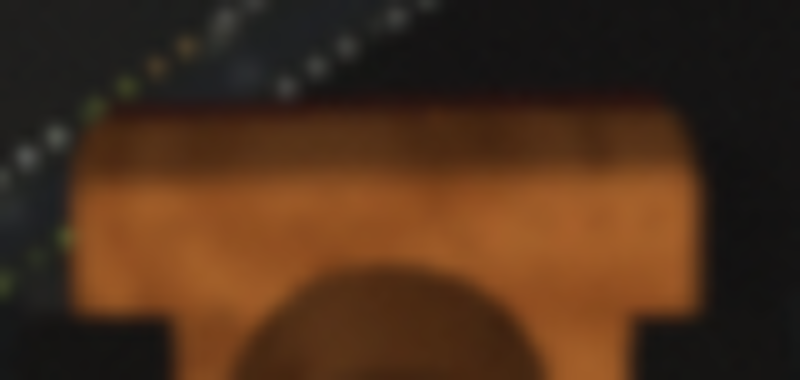

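```bash
python3 - <<'E'
from h import *
import json
c=json.load(open('c17.json'))
s=r.get_state();M=R.from_quat(s['eef_rot']).as_matrix();p=s['tool_pos']
zb=p[2]-.190
f=lambda u,v,z: ray('wrist',282+u/10-.45,212+v/10-.45,z,c)
A,B=f(80,182,zb+.014),f(692,167,zb+.014); a,b=f(110,108,zb),f(655,97,zb)
for P,Q in((A,B),(a,b)):
  d=Q-P;print('len',np.linalg.norm(d),'yaw of long axis',np.degrees(np.arctan2(d[1],d[0])),'mid tool',M.T@((P+Q)/2-p))
t=M[:,0]
cen=(A+B)/2+.013*np.array([np.sin(np.radians(85)),-np.cos(np.radians(85)),0]);print('foot centre est',cen,'TCP',p)
# frame top edge and corners
g=lambda u,v:ray('wrist',240+u/4.2-.4,150+v/4.2-.4,.033,c)
F=[g(221,186),g(487,186),g(474,378)];
for i in range(2):
  d=F[i+1]-F[i];print(F[i],np.linalg.norm(d),np.degrees(np.arctan2(d[1],d[0])))
print('frame centre',(F[0]+F[2])/2)
print('tool yaw',np.degrees(np.arctan2(M[1,2],M[0,2])))
E
```

```text
len 0.032385908781790686 yaw of long axis 86.39376260293355 mid tool [-0.01251729  0.17602595 -0.00069418]
len 0.03118179429272837 yaw of long axis 86.11115763328885 mid tool [-0.01062329  0.19002224 -0.00097223]
foot centre est [0.40747549 0.3379295  0.0772404 ] TCP [0.40741391 0.33864652 0.2532404 ]
[0.38789834 0.32106709 0.033     ] 0.04142709874696249 84.84935941134395
[0.39161744 0.36232691 0.033     ] 0.033064923049176465 -6.9482353091940166
frame centre [0.40616894 0.33969703 0.033     ]
tool yaw 84.78273931866352
```

```bash
python3 - <<'E'
from h import *
plan([.4053,.3409,.229],tool(np.radians(84.0)),1)
E
```

```text
full d [-0.0023  0.0242  0.0021] w [ 0.0005  0.0174 -0.0026] dist 0.024 deg 0.8 clock 16.55
```

Emit:
arm_command(deltas=[{"dx":-0.0023,"dy":0.004,"dz":0.002,"wx":0,"wy":0.017,"wz":-0.002},{"dx":-0.0023,"dy":0.012,"dz":0.002,"wx":0,"wy":0.017,"wz":-0.002},{"dx":-0.0023,"dy":0.02,"dz":0.002,"wx":0,"wy":0.017,"wz":-0.002},{"dx":-0.0023,"dy":0.024,"dz":0.002,"wx":0,"wy":0.017,"wz":-0.002},{"dx":-0.0023,"dy":0.024,"dz":0.002,"wx":0,"wy":0.017,"wz":-0.002}])

```text
clock: 17.05
tool_pos: [0.4042, 0.3411, 0.2282]
eef_rot: [0.707, -0.037, 0.035, -0.706]
contact_force: [-0.6, 0.6, -0.9]
opening: 0.259
```

```bash
python3 - <<'E'
from h import *
import json
c=r.get_calibration('wrist');im=snap('wrist','w18.png')
json.dump({k:(np.array(v).tolist()) for k,v in c.items()},open('c18.json','w'))
s=r.get_state();print(s['opening']*88,s['tool_pos'],s['contact_force'],s['qd'].round(3))
plan([.4053,.3409,.229],tool(np.radians(84.0)),1)
im=cv2.imread('pics/w18.png');cv2.imwrite('pics/w18s.png',cv2.resize(im[170:260,275:375],None,fx=8,fy=6.6,interpolation=cv2.INTER_CUBIC))
E
```

```text
22.72170003078369 [0.40421193 0.34130563 0.2286712 ] [-0.82681103 -0.53656064  0.02223685] [ 0.    -0.013 -0.011 -0.003 -0.003 -0.001  0.002]
full d [ 0.0011 -0.0003 -0.0003] w [ 0.001   0.0031 -0.0021] dist 0.001 deg 0.2 clock 17.1
```

View pics/w18s.png

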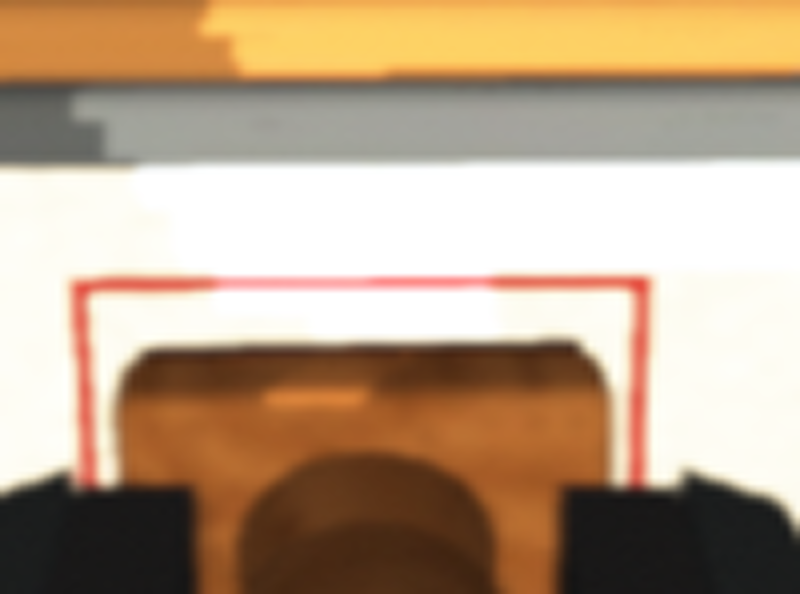

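```bash
python3 - <<'E'
from h import *
import json
c=json.load(open('c18.json'))
s=r.get_state();M=R.from_quat(s['eef_rot']).as_matrix();p=s['tool_pos'];zb=p[2]-.190
f=lambda u,v,z: M.T@(ray('wrist',275+u/8-.45,170+v/6.6-.45,z,c)-p)*1000
print('frame top edge centre line',f(78,287,.033),f(650,283,.033),f(364,285,.033))
print('foot bottom edge',f(145,350,zb),f(580,343,zb)); print('foot top edge',f(120,398,zb+.014),f(609,390,zb+.014))
print('frame centre tool', f(363,285,.033)[0]+16.2, 'TCP',p, 'yaw',np.degrees(np.arctan2(M[1,2],M[0,2])))
fc=M.T@(np.array([.4060,.3399,.033])-p)*1000;print(fc)
E
```

```text
frame top edge centre line [-13.803541   195.71160358 -21.86669819] [-14.23645197 195.67998127  19.93792848] [-14.02011565 195.69578372  -0.95287779]
foot bottom edge [-10.20596081 190.03026489 -16.57731281] [-10.90427929 190.00739202  14.49526627]
foot top edge [-12.09370149 176.03370633 -16.96492271] [-12.83801558 176.00996142  15.33429252]
frame centre tool 2.1799758763688075 TCP [0.40421193 0.34130563 0.2286712 ] yaw 84.14007557572606
[  2.25034179 195.6685875   -1.06431915]
```

Emit:
arm_command(deltas=[{"dx":0.0016,"dy":0,"dz":0,"wx":0,"wy":0.014,"wz":0},{"dx":0.0016,"dy":0.001,"dz":0,"wx":0,"wy":0.014,"wz":0},{"dx":0.0016,"dy":0.002,"dz":0,"wx":0,"wy":0.014,"wz":0},{"dx":0.0016,"dy":0.003,"dz":0,"wx":0,"wy":0.014,"wz":0},{"dx":0.0016,"dy":0.003,"dz":0,"wx":0,"wy":0.014,"wz":0}])

```text
clock: 17.6
tool_pos: [0.4059, 0.3412, 0.2261]
eef_rot: [0.706, -0.04, 0.04, -0.706]
contact_force: [-1.0, 0.1, -0.6]
opening: 0.255
```

```bash
cat > look.py <<'E'
from h import *
import json,sys
n=sys.argv[1]
c=r.get_calibration('wrist');im=snap('wrist',n+'.png')
json.dump({k:(np.array(v).tolist()) for k,v in c.items()},open('c'+n+'.json','w'))
s=r.get_state();M=R.from_quat(s['eef_rot']).as_matrix();print(s['clock'],s['opening']*88,s['tool_pos'],s['contact_force'],s['moment'].round(3),'yaw',np.degrees(np.arctan2(M[1,2],M[0,2])).round(2),'y-axis',M[:,1].round(4))
im=cv2.imread('pics/'+n+'.png');cv2.imwrite('pics/'+n+'s.png',cv2.resize(im[170:260,275:375],None,fx=8,fy=6.6,interpolation=cv2.INTER_CUBIC))
E
python3 look.py w19
```

```text
17.65 22.41756066299751 [0.40587738 0.34122334 0.22610615] [ 0.84750185 -0.81982469 -0.57697197] [ 0.055 -0.144 -0.018] yaw 83.51 y-axis [-1.e-03 -1.e-04 -1.e+00]
```

View pics/w19s.png

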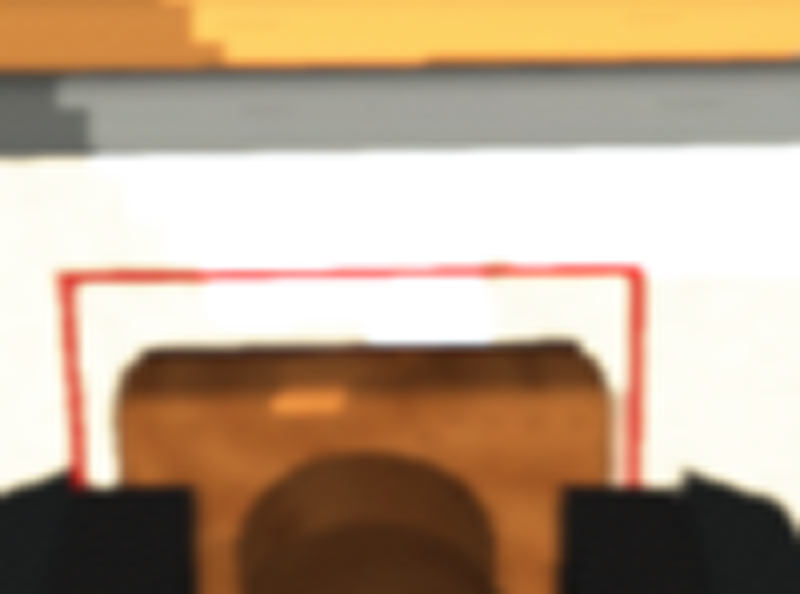

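```bash
cat > meas.py <<'E'
from h import *
import json,sys
n=sys.argv[1];a=list(map(float,sys.argv[2:]));dz=a[4] if len(a)>4 else 0
c=json.load(open('c'+n+'.json'));s=r.get_state();M=R.from_quat(s['eef_rot']).as_matrix();p=s['tool_pos'];zb=p[2]-.190
f=lambda u,v,z: (M.T@(ray('wrist',275+u/8-.45,170+v/6.6-.45,z,c)-p)*1000).round(2)
F=(f(a[0],a[1],.033-dz)+f(a[2],a[3],.033-dz))/2
print('frame top mid',F,'centre x',F[0]+16.5); print('foot bot',(f(145,350,zb)+f(580,343,zb))/2)
E
python3 meas.py w19 65 277 640 268
```

```text
frame top mid [-16.03  193.125  -1.495] centre x 0.46999999999999886
foot bot [-10.36  190.01   -0.755]
```

Emit:
arm_command(deltas=[{"dx":-0.0003,"dy":0,"dz":-0.0006,"wx":0,"wy":0,"wz":0},{"dx":-0.0003,"dy":0.001,"dz":-0.0006,"wx":0,"wy":0,"wz":0},{"dx":-0.0003,"dy":0.003,"dz":-0.0006,"wx":0,"wy":0,"wz":0},{"dx":-0.0003,"dy":0.004,"dz":-0.0006,"wx":0,"wy":0,"wz":0},{"dx":-0.0003,"dy":0.005,"dz":-0.0006,"wx":0,"wy":0,"wz":0}])

```text
clock: 18.15
tool_pos: [0.4055, 0.3407, 0.2212]
eef_rot: [0.706, -0.04, 0.04, -0.706]
contact_force: [0.9, -1.4, 2.0]
opening: 0.257
```

```bash
python3 look.py w20
```

```text
18.2 22.740282757530068 [0.40553367 0.34067418 0.22106466] [-0.25718349 -0.48700997  1.76028461] [ 0.005 -0.169  0.037] yaw 83.51 y-axis [-1.e-03 -1.e-04 -1.e+00]
```

View pics/w20s.png

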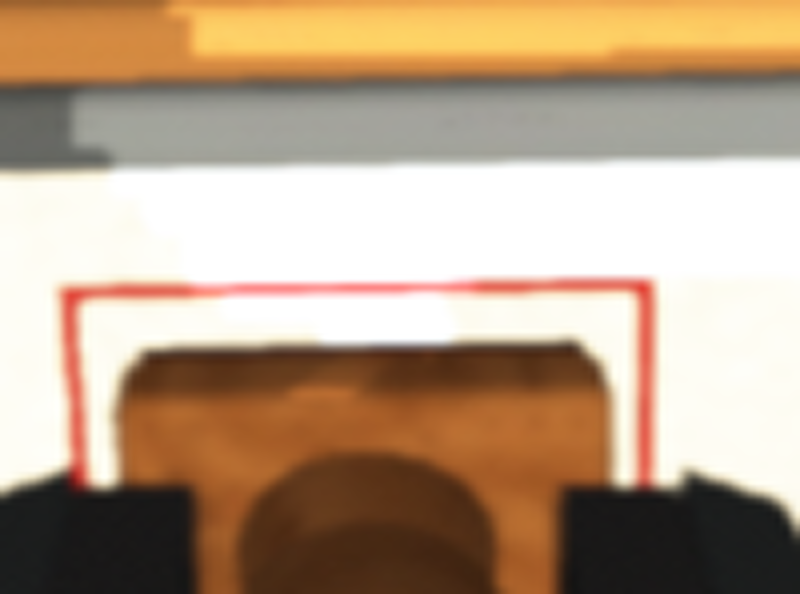

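```bash
for s in 0 0.001 0.002; do python3 meas.py w20 68 292 650 285 $s; done
python3 - <<'E'
from h import *
im=cv2.imread('pics/w20.png');cv2.imwrite('pics/w20f.png',cv2.resize(im[205:240,282:362],None,fx=10,fy=10,interpolation=cv2.INTER_CUBIC))
E
```

```text
frame top mid [-16.475 188.08   -0.875] centre x 0.02499999999999858
foot bot [-10.285 190.01   -0.645]
frame top mid [-16.075 189.08   -0.885] centre x 0.4250000000000007
foot bot [-10.285 190.01   -0.645]
frame top mid [-15.68  190.08   -0.895] centre x 0.8200000000000003
foot bot [-10.285 190.01   -0.645]
```

View pics/w20f.png

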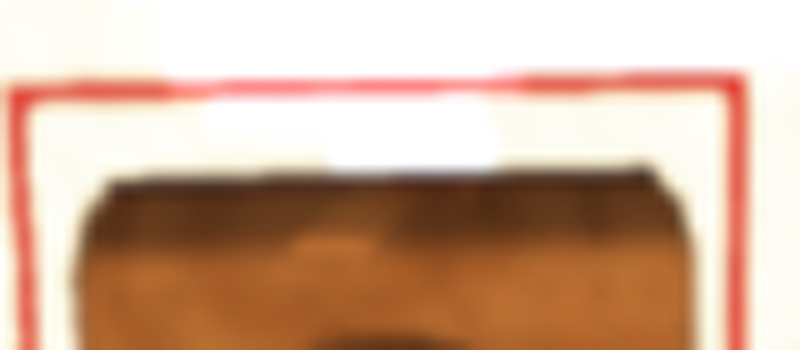

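```bash
python3 - <<'E'
from h import *
import json
c=r.get_calibration('wrist');s=r.get_state();M=R.from_quat(s['eef_rot']).as_matrix();p=s['tool_pos']
for x in(-.0135,-.0125,-.0115,-.0105):
  for y in (.176,.190):
    print(x,y,[proj('wrist',p+M@np.array([x,y,z]),c).round(1) for z in(-.0178,.0162)])
E
python3 - <<'E'
import cv2
im=cv2.imread('pics/w15.png');cv2.imwrite('pics/w15f.png',cv2.resize(im[212:282,278:362],None,fx=9,fy=8,interpolation=cv2.INTER_CUBIC))
E
```

```text
-0.0135 0.176 [array([287.3, 227.1]), array([351.6, 227.1])]
-0.0135 0.19 [array([289.8, 216.9]), array([349.5, 217. ])]
-0.0125 0.176 [array([287.4, 228.8]), array([351.6, 228.9])]
-0.0125 0.19 [array([289.8, 218.6]), array([349.4, 218.6])]
-0.0115 0.176 [array([287.4, 230.5]), array([351.5, 230.6])]
-0.0115 0.19 [array([289.9, 220.2]), array([349.4, 220.2])]
-0.0105 0.176 [array([287.5, 232.2]), array([351.4, 232.3])]
-0.0105 0.19 [array([290. , 221.8]), array([349.3, 221.8])]
```

View pics/w15f.png

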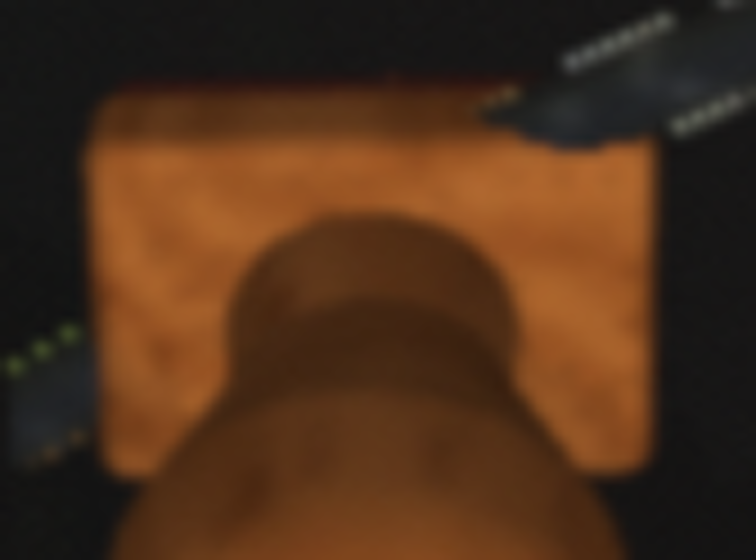

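Emit:
arm_command(deltas=[{"dx":0,"dy":0.001,"dz":0,"wx":0,"wy":0,"wz":0},{"dx":0,"dy":0.002,"dz":0,"wx":0,"wy":0,"wz":0},{"dx":0,"dy":0.003,"dz":0,"wx":0,"wy":0,"wz":0},{"dx":0,"dy":0.003,"dz":0,"wx":0,"wy":0,"wz":0},{"dx":0,"dy":0.003,"dz":0,"wx":0,"wy":0,"wz":0}])

```text
clock: 18.7
tool_pos: [0.4055, 0.3407, 0.2182]
eef_rot: [0.706, -0.04, 0.04, -0.706]
contact_force: [0.9, -0.3, 2.7]
opening: 0.26
```

```bash
python3 look.py w21; python3 -c "
from h import *
for i in range(3):
  print(r.get_state()['contact_force'],r.get_state()['tool_pos'])"
```

```text
18.75 22.72058329544863 [0.40552954 0.34069382 0.21824017] [-0.05513788 -0.99573539  4.02807489] [-0.054 -0.119 -0.023] yaw 83.51 y-axis [-9.e-04  0.e+00 -1.e+00]
[-0.05513788 -0.99573539  4.02807489] [0.40552954 0.34069382 0.21824017]
[-0.05513788 -0.99573539  4.02807489] [0.40552954 0.34069382 0.21824017]
[-0.05513788 -0.99573539  4.02807489] [0.40552954 0.34069382 0.21824017]
```

View pics/w21s.png

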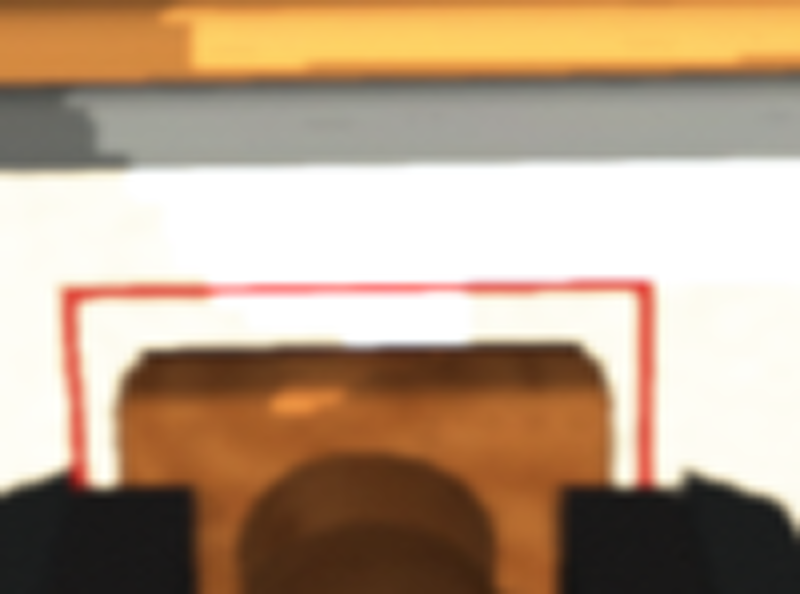

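The frame moves with the stamp. Height, picture geometry and force (about 4 N) all give a sink of about 4.8 mm, so I'll press 1.2 mm more.

Emit:
arm_command(deltas=[{"dx":0,"dy":0.0004,"dz":0,"wx":0,"wy":0,"wz":0},{"dx":0,"dy":0.0008,"dz":0,"wx":0,"wy":0,"wz":0},{"dx":0,"dy":0.0012,"dz":0,"wx":0,"wy":0,"wz":0},{"dx":0,"dy":0.0012,"dz":0,"wx":0,"wy":0,"wz":0},{"dx":0,"dy":0.0012,"dz":0,"wx":0,"wy":0,"wz":0}])

```text
clock: 19.25
tool_pos: [0.4055, 0.3407, 0.217]
eef_rot: [0.706, -0.04, 0.04, -0.706]
contact_force: [-1.0, -1.2, 4.1]
opening: 0.264
```

```bash
python3 look.py w22; python3 - <<'E'
from h import *
F=[]
for i in range(6):
  snap('scene' if i else 'top','last%d.png'%i);s=r.get_state();F.append(s['contact_force'][2]);z=s['tool_pos'][2]
print(np.mean(F),F,z,s['tool_pos'])
im=cv2.imread('pics/last1.png');cv2.imwrite('pics/l1z.png',cv2.resize(im[230:330,160:320],None,fx=5,fy=5,interpolation=cv2.INTER_CUBIC))
E
```

```text
19.3 22.669542326300398 [0.40551468 0.34068838 0.21698955] [ 0.62613874 -0.83652549  3.60188955] [-0.154 -0.13  -0.011] yaw 83.51 y-axis [-0.001 -0.    -1.   ]
4.237538435491876 [np.float64(5.28542193923491), np.float64(4.027740512159134), np.float64(3.0328961588496757), np.float64(4.728990296265813), np.float64(4.731322695199907), np.float64(3.6188590112418177)] 0.2169574458331649 [0.40554596 0.34068457 0.21695745]
```

View pics/w22s.png

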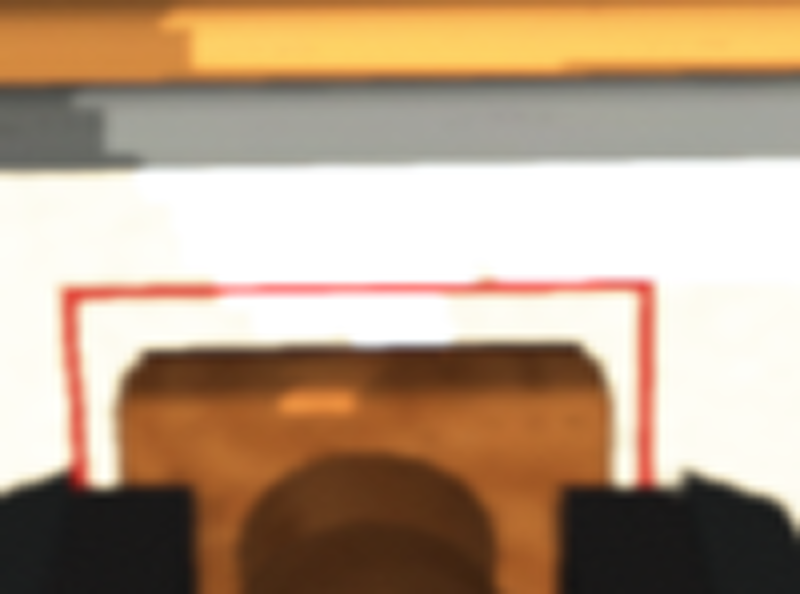

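View pics/l1z.png

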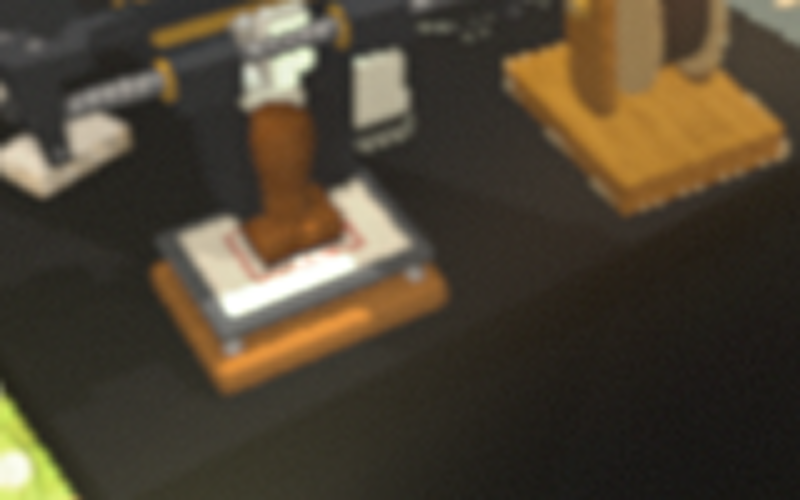

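View pics/last0.png

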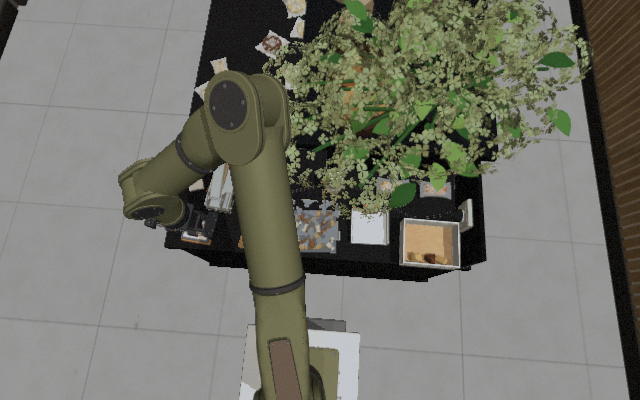

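```bash
python3 -c "
from h import *
print(r.finish_job())"
```

```text
the job is handed in; nothing more can be done
None
```

The job was handed in at about 19.6 s of the 64 s allowed, with the stamp still held and pressed on the ticket. No verdict was reported.

- **Cake and tray:** I tipped the tray over the box by its grip plate. The top view shows all three pieces in the box and the tray empty and flat where it started. The gripper did not touch the pieces.
- **Stamp position:** In the last wrist picture the stamp is square to the red frame within about 0.5°. It is centred sideways within about 0.3 mm and lengthways within about 0.5 to 1 mm. The lengthways figure is less sure because the stamp's lower edge seems slightly bevelled. After the lift there were hints of a 1 to 2° sideways lean. The last scene view shows the stamp upright, but it is too coarse to rule that lean out.
- **Press depth:** The tool height gives a sink of about 6.1 mm. The wrist force was noisy, averaging 4.2 N over readings from 3.0 to 5.3 N, which alone suggests about 5 mm. Allowing for the roughly −0.5 N it reads in free air, it gives about 5.8 mm. Both are well short of the 12 mm stop.
- **First grip on the stamp:** It sat too high on the knob, so I opened the fingers, went 5 mm lower and gripped again before lifting.
- **Bystanders:** I kept clear of the tea tin, the butter bars and the labels. I did not measure their positions again at the end.

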